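# Hook and latch the cover of an engine terminal box, then tug-test it

### The arm

A 6-joint arm with a two-finger parallel gripper is mounted at the origin on a cart in front of the work surface, level with it; the furniture and walls round the work are solid. World frame = base frame: x ahead of the robot, y to its left, z up, the work surface at z = 0. Lengths are in m, angles in rad, forces in N, time in s.
With the tool pointing down it reaches from about 0.35 to 0.975 m from the base axis. Payload 4.9 kg.
Tool frame: the origin (TCP) lies at the very end of the fingers, on their centre line; the grasp point (between the pads) lies 19 mm behind it (pinch_z is the distance from the TCP to the grasp point, in m); z points along the fingers, y is the line along which they close (so a half turn about z gives the same grasp; the last joint's range is limited). The gripper opens to 85 mm and grips with 20 to 120 N. Pads are 22 mm wide; open, the fingers measure 114 mm over their backs; the gripper's body (76 mm by 85 mm) begins 54 mm behind the grasp point. The pads swing forward as they close: fully open they stand 13 mm farther back than shut.
Start: joints at [-1.319, 0.053, 1.613, -0, 1.476, -0.119], TCP at [0.226, -0.583, 0.231] pointing down, gripper open.
Joint ranges: [-3.01, 3.01], [-1.01, 2.22], [0.06, 2.58], [-1.02, 4.17], [0.09, 2.62], [-3.14, 3.14]. Speed limits (rad/s): [2.57, 2.57, 3.14, 3.14, 3.14, 3.14].

### API

Orientations are given as a unit quaternion [w, x, y, z].
In Python, from plant import * gives the robot as it stands. The module is installed in compiled form; this text tells all that it offers.
- The arm moves only by the tool play_rows, never from a script. Its arguments are lists of equal length, an entry for each row: "linear": the shift along the world's x, y, z in m, a list of three; "turn": the turn about the world's z in degrees. A call has 1 to 8 rows; each row shifts and turns the commanded pose from where the row before left it; what a row does not reach is not made up. A row lasts 1/8 s, in which the tool goes at most 62.5 mm and 10.7 degrees, less where a joint would pass 70% of its speed; a pose out of reach is approached as far as the arm can. A call is refused whole if a number of a shift passes 0.0625 or a number of a turn 10.7, either way. A call with a gripper value outside its range is refused whole. "hand" is the finger opening in m, from 0 to 0.0854, set as the call begins (left out, the last holds). The fingers move at their own pace and stop on an object; the grip force is fixed at half the most. Time passes only in rows, so rows that do not move let the fingers close. It gives the time, the measured TCP pose, the force, the opening and the grip force at its end, in the units of the state.
- state(): the state, without advancing time (a new reading comes with each control period).
- grab_frame(name): name is "side" or "top"; returns the picture (400x640x3 uint8, red, green, blue); there is no depth.
- camera_info(name): a dict with "camera_matrix" (3x3 intrinsics, pixels), "origin" and "attitude" of the camera in the world. Camera axes: x right, y down, z forward; pixel columns grow to the right and rows downward; lengths in m; the calibration is good to about 2 mm. A picture is of the moment at which its call begins. camera_info takes no time and is no camera call.
- job_done(): hands the job in; it is judged then, once.
Trained networks look in the newest picture that a camera, given by its name, has taken for a name from the list of things; names that differ only in an ending like _2 or _b are one class to them, and where a whole thing is asked for, a point or a joint stands for the part that bears it (a point fixed in the world has none). Each returns a list of dicts, best first, with "p" (0 to 1); they miss things now and then, are a little off and sometimes report something else, mostly with a low value. They report only what shows in the picture. A call takes as long as a camera call.
- trace(camera, thing): "region" (400x640 bool, what is visible of it) and "location" ([column, row] in pixels, amid what is visible of it).
The state is a dict: "time": time; "joint_pos": joint angles; "joint_vel": joint speeds; "joint_efforts": joint torques, N m; "tool_pos": TCP position; "tool_rot": TCP orientation; "contact_force": force on the tool from outside, world axes, zero at the start; "ft_torque": the same for the moment, N m; "gripper_width": opening from 0.0 (shut) to 1.0 (fully open); "grasp_force": force on a finger pad.
Only numpy, scipy, OpenCV 4.12 (cv2) and the standard library are available. Lean on these libraries where they do the work, as an engineer would, in place of code of your own. Each camera call takes 0.05 s, during which the arm holds its last target. There are 200 camera calls.

### The job

Refit the loose cover plate on the open terminal box: keep it tilted while you hook its tongue edge under the box's fixed lip, then lower the handle side flat and press until the spring catch snaps over the edge. Then, as a check, tug the handle straight up with about 10 N for about half a second: the catch must hold it. Leave the cover shut, flat on its seat, and do not disturb the jar, the felt block, the screwdriver and the spanner lying about.

Things in the scene. Friction and masses are not known exactly. Their poses are not given: they have to be found in the camera images.
- terminal_box: Grey cast terminal box without its cover, fixed on the bench, 172 x 140 mm, open top, terminals inside. Origin on the bench under it; +x towards its lip, y along the lip, z up. Its rim, the cover's seat, is flat at height 64 mm: front wall top x -66 to -80 mm, rear wall top x +60 to +80 mm. The cover cannot drop in flat: only tilted, tongue first
- seat (a point): where the middle of the cover's underside lies when home: height 64 mm, x = +2.5 mm, y = 0 in the box frame; axes as the box. Play there: 2 mm each way along x, between the back stop under the lip (x = +80 mm) and two 5 mm high stops at the front corners (x = -74 mm), and 3 mm each way along y, between side rims 6 mm high
- lip_edge (a point): middle of the lip's lower front edge: height 74 mm, x = +67.5 mm in the box frame; axes as the box. The lip spans the +x end and overhangs the seat by 12.5 mm, up to the back stop at x = +80 mm; the slot under it is 10 mm high and takes the 5 mm plate tilted up to 25 degrees. Lip top at 80 mm; a flare at its edge reaches to x = +61 mm, nowhere below 74 mm
- catch_nose (a point): tip of the catch's nose at its underside: x = -66.5 mm, height 71 mm in the box frame when closed. The catch is a steel hook 40 mm wide in the middle of the front (-x) wall, its head up to height 106 mm. The cover's edge, pressed down its steep ramp from height 95 mm with 4 to 8 N (under 15 N at the handle), pushes it out until the nose springs over the edge, with 2 mm play above the plate
- catch (a joint): angle of the spring catch about its pin at the foot of the hook, rad: 0 closed (its stop, where the spring holds it), grows outwards; about 0.1 while the cover's edge passes the nose
- cover_handle (a point): grasp centre on the handle of the loose cover (grey plate 150 x 120 x 5 mm, 0.3 kg, flat on the bench, handle up). +x to the tongue, y along the handle, z up. Handle: upright steel bridge 10 mm thick (x), 74 mm long (y), bar from 25 to 43 mm above the plate's underside, opening below it, foot flange 8.5 mm high. This point: 31 mm above the underside, 90 mm from the tongue end, 60 mm from the front edge
- cover_tongue (a point): middle of the end of the cover's tongue, half-way through its 5 mm: the tongue is the narrower part, 96 mm wide and 16 mm long, at the plate's +x edge; it goes under the lip. Axes as the cover
- cover_front (a point): middle of the cover's front (-x) edge, 120 mm wide, half-way through its 5 mm: this edge goes under the spring catch. Axes as the cover
- paste_jar: bystander: jar with a ribbed lid, 55 mm across, 90 mm high, standing; origin under its centre
- felt_block: bystander: beige felt rubbing block 32 x 55 x 24 mm; origin under its centre
- screwdriver: bystander: yellow-handled screwdriver 155 mm long, lying; origin under its centre
- spanner: bystander: steel spanner 194 mm long, lying; origin under its centre
- carrier_top (a point): centre of the top rim of a fixed round ring carrier, 112 mm high and 250 mm across, that stands between the cover and the box, with studs inside that stand up to 60 mm above it. Beside it, centred 13 cm farther ahead and 25 cm farther left, a fixed piston 320 mm high and 260 mm across. Carry the cover clear over or in front of both

How it is judged:
By the outcome, as a careful person would: the job done as asked, in the order asked, and still so for the second after the job is handed in, with the robot touching nothing.
It also fails if it takes over 72 s, if anything falls off the work surface, if the arm or the gripper's body presses on something with over 40 N, if the wrist force passes 120 N, or if a joint passes its speed limit or range.

## Working session

There is one attempt and no reset: what is moved stays moved. The work goes in short steps, Python scripts to look and compute and a tool call to move; the robot and the scene stay as the last step left them, time stands still between calls to the robot, and variables do not carry over. Pictures are saved under pics/ and viewed, at most 10 in all, crops included, and the job is handed in when it is done.

Besides the shell and the picture viewer there is one more tool, called after "Call:" by a JSON object that holds its "op" and its "data", one argument or row to a line. play_rows: Moves the arm, as the interface text tells. Its arguments: {"type":"object","properties":{"linear":{"type":"array","items":{"type":"array","items":{"type":"number"}}},"turn":{"type":"array","items":{"type":"number"}},"hand":{"type":"number"}},"required":["linear","turn"]}

```bash
mkdir -p pics; cat > h.py <<'E'
from plant import *
import numpy as np, cv2
from scipy.spatial.transform import Rotation as R
def cam(n):
    c=camera_info(n); K=np.array(c["camera_matrix"]); o=np.array(c["origin"]); a=np.array(c["attitude"],float)
    M=a if a.shape==(3,3) else R.from_quat(a[[1,2,3,0]]).as_matrix()
    return K,o,M
def ray(n,px,z):
    K,o,M=cam(n); d=M@np.linalg.inv(K)@np.array([px[0],px[1],1.]); return o+d*(z-o[2])/d[2]
def proj(n,p):
    K,o,M=cam(n); q=K@(M.T@(np.array(p)-o)); return q[:2]/q[2]
def save(n,f):
    im=np.array(grab_frame(n)); cv2.imwrite(f,im[:,:,::-1]); return im
E
python3 - <<'E'
from h import *
s=state(); print(s)
for n in("side","top"):
    print(n,camera_info(n)); save(n,f"pics/{n}0.png")
    for t in ["terminal_box","cover_handle","cover_tongue","paste_jar","felt_block","screwdriver","spanner","catch","carrier_top"]:
        try:
            for r in trace(n,t)[:2]:
                m=r["region"]; 
                rect=cv2.minAreaRect(np.argwhere(m)[:,::-1].astype(np.float32)) if m.any() else None
                print(n,t,round(r["p"],2),np.round(r["location"]),m.sum(),rect)
        except Exception as e: print(t,e)
E
```

```text
{'time': 0.0, 'joint_pos': array([-1.31898023e+00,  5.33569970e-02,  1.61428989e+00, -5.42493841e-06,
        1.47600383e+00, -1.19005464e-01]), 'joint_vel': array([ 6.59283247e-06,  1.61908555e-04,  1.77806255e-04, -3.80258339e-04,
        3.17045332e-04,  1.01584417e-03]), 'joint_efforts': array([ 1.22543795e-03, -3.93689311e+01, -3.70169914e+01, -1.00029918e-04,
        7.14125839e-03, -1.47912264e-06]), 'tool_pos': array([ 0.22632787, -0.58191317,  0.23006539]), 'tool_rot': array([-1.02658687e-03,  9.82860038e-01,  1.84350444e-01, -7.09771946e-05]), 'contact_force': array([ 0.03975784,  0.12487429, -0.41387181]), 'ft_torque': array([-0.0362552 ,  0.01769953,  0.01319583]), 'grasp_force': 0.0, 'gripper_width': 0.9982486822028517}
side {'camera_matrix': array([[438.24927931,   0.        , 324.55332717],
       [  0.        , 438.24927931, 201.39914509],
       [  0.        ,   0.        ,   1.        ]]), 'origin': array([ 0.22264342, -1.33380511,  0.62669972]), 'attitude': array([-0.56240504,  0.82067874, -0.07957662,  0.06208492])}
side terminal_box 0.9 [283. 180.] 998 ((287.5655
[... 2499 characters left out ...]
top screwdriver 0.65 [420. 155.] 277 ((416.7684020996094, 160.14450073242188), (9.888367652893066, 45.31039810180664), 28.300758361816406)
top screwdriver 0.48 [201. 228.] 3503 ((201.53060913085938, 226.34539794921875), (68.6810531616211, 58.33378601074219), 21.501436233520508)
top spanner 0.58 [208. 163.] 93 ((208.08580017089844, 165.8605194091797), (4.978925704956055, 20.24326515197754), 31.607501983642578)
top catch 0.69 [228. 236.] 161 ((227.70001220703125, 235.6000213623047), (11.62755298614502, 13.86362075805664), 26.56505012512207)
carrier_top it knows: catch, catch_nose, cover_front, cover_handle, cover_tongue, felt_block, lip_edge, paste_jar, screwdriver, seat, spanner, terminal_box
```

```bash
python3 - <<'E'
import cv2
a=cv2.imread("pics/top0.png");b=cv2.imread("pics/side0.png")
cv2.imwrite("pics/t1.png",cv2.resize(a[110:290,370:500],None,fx=3.2,fy=3.2,interpolation=2))
l=cv2.resize(a[150:300,140:260],None,fx=3.3,fy=3.3,interpolation=2);r=cv2.resize(a[150:300,380:500],None,fx=3.3,fy=3.3,interpolation=2)
cv2.imwrite("pics/t2.png",cv2.hconcat([l,r]))
E
```

```text
(no output)
```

View pics/top0.png

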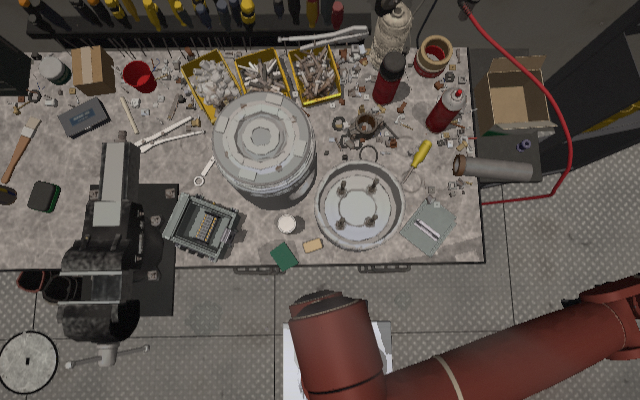

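View pics/side0.png

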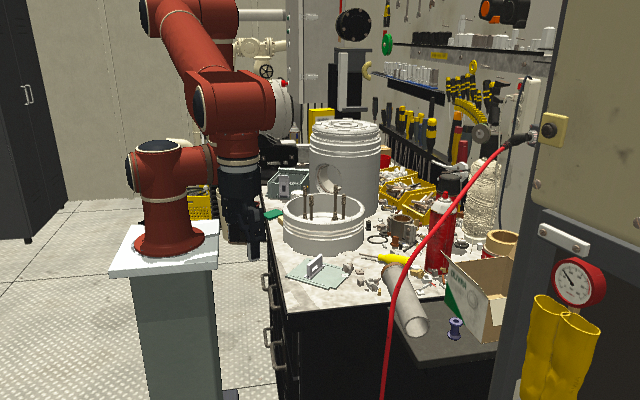

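View pics/t2.png

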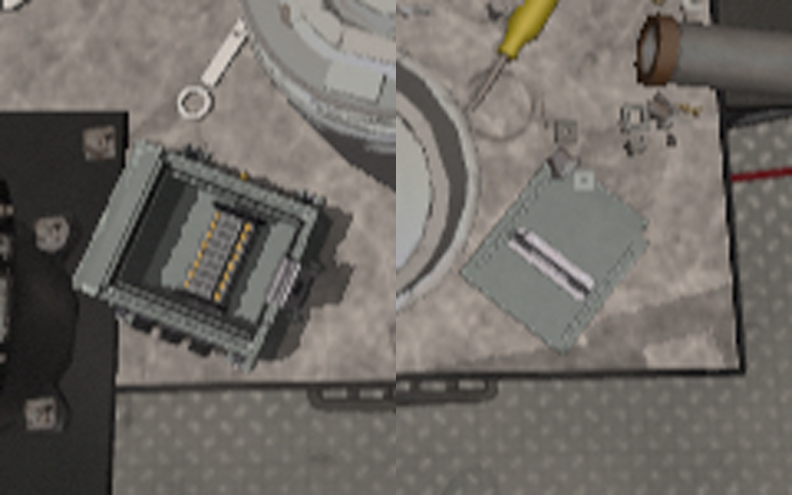

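```bash
python3 - <<'E'
import cv2
a=cv2.imread("pics/top0.png");b=cv2.imread("pics/side0.png")
l=cv2.resize(a[190:265,390:465],None,fx=5.3,fy=7,interpolation=2);r=cv2.resize(b[240:315,280:355],None,fx=5.3,fy=7,interpolation=2)
l=cv2.resize(a[190:265,390:465],(400,400),interpolation=2);r=cv2.resize(b[245:305,275:360],(400,282),interpolation=2)
r=cv2.copyMakeBorder(r,0,118,0,0,0)
cv2.imwrite("pics/t3.png",cv2.hconcat([l,r]))
E
```

```text
(no output)
```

View pics/t3.png

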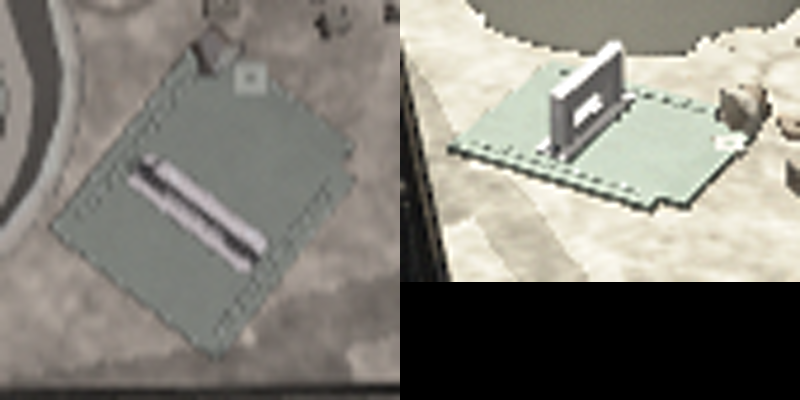

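```bash
cat > fit.py <<'E'
from h import *
from scipy.optimize import minimize
S=8
def prism(poly,z0,z1): return np.array([[x,y,z] for z in(z0,z1) for x,y in poly])/1000
def rect(x0,x1,y0,y1): return [(x0,y0),(x1,y0),(x1,y1),(x0,y1)]
# frame: cover centre (middle of 150x120 underside); tongue +75
COVER=[prism(rect(-75,59,-60,60),0,5),prism(rect(59,75,-48,48),0,5),prism(rect(-20,-10,-37,37),5,43)]
def place(P,q):
    c,s=np.cos(q[2]),np.sin(q[2]); return P@np.array([[c,s,0],[-s,c,0],[0,0,1]])+[q[0],q[1],q[3] if len(q)>3 else 0]
def render(n,parts,q,off=(0,0)):
    K,o,M=cam(n); im=np.zeros((400*2,640*2),np.uint8)
    for P in parts:
        u=(place(P,q)-o)@M@K.T; u=u[:,:2]/u[:,2:]
        h=cv2.convexHull(((u+off+0.5)*2-0.5).astype(np.float32))
        cv2.fillConvexPoly(im,np.round(h*64).astype(np.int32),255,shift=6,lineType=cv2.LINE_AA)
    return cv2.resize(im,(640,400),interpolation=cv2.INTER_AREA)/255.
def cost(q,parts,masks):
    t=0
    for n,m in masks.items():
        r=render(n,parts,q); t+=np.abs(r-m).sum()/m.sum()
    return t
def fit(parts,masks,q0):
    best=None
    for d in (0,.05,-.05):
        r=minimize(cost,[q0[0],q0[1],q0[2]+d],args=(parts,masks),method="Nelder-Mead",options=dict(initial_simplex=np.array([q0]*4)+np.array([[0,0,d],[.01,0,d],[0,.01,d],[0,0,d+.1]]),xatol=1e-4,fatol=1e-4,maxiter=300))
        if best is None or r.fun<best.fun: best=r
    return best.x,best.fun
E
cat > a.py <<'E'
from fit import *
import pickle
M={}
for n in("side","top"):
    for t in["cover_front","terminal_box","catch","lip_edge","catch_nose","seat","spanner","felt_block","paste_jar","screwdriver"]:
        r=trace(n,t)
        if r: M[n,t]=r
        if t in("lip_edge","catch_nose","seat"): print(n,t,[(round(x["p"],2),np.round(x["location"],1),x["region"].sum()) for x in r[:2]])
pickle.dump(M,open("M.pkl","wb"))
cm={n:M[n,"cover_front"][0]["region"].astype(float) for n in("side","top") if (n,"cover_front") in M}
print([ (n,m.sum()) for n,m in cm.items()])
c=ray("top",(429,226),0.005); print(c)
for ms in (cm,{"top":cm["top"]},{"side":cm["side"]}):
    for y in(-.65,): print(fit(COVER,ms,[c[0],c[1],y]))
print("box",ray("top",M["top","terminal_box"][0]["location"],.06))
for t in("spanner","felt_block","paste_jar","screwdriver"):
    if ("top",t) in M: print(t,ray("top",M["top",t][0]["location"],.09 if t=="paste_jar" else .02))
for t,p in dict(carrier=(358,200),piston=(262,138)).items(): print(t,ray("top",p,.112 if t=="carrier" else .32))
E
python3 a.py
```

```text
side lip_edge [(0.78, array([286.5, 187.1]), np.int64(1044))]
side catch_nose [(0.53, array([283.5, 187.2]), np.int64(235)), (0.36, array([393.8, 258.5]), np.int64(266))]
side seat [(0.63, array([287.9, 182.6]), np.int64(1050)), (0.15, array([394.7, 257.7]), np.int64(233))]
top lip_edge [(0.95, array([199.1, 225.6]), np.int64(3556))]
top catch_nose [(0.47, array([226.9, 236.7]), np.int64(155)), (0.33, array([310.6, 242.9]), np.int64(183))]
top seat [(0.96, array([200.6, 226.8]), np.int64(3390))]
[('side', np.float64(1230.0)), ('top', np.float64(1955.0))]
[ 0.42793943 -0.28822972  0.005     ]
(array([ 0.42886966, -0.28797712, -0.68870539]), np.float64(0.19121834615367367))
(array([ 0.42976852, -0.28726664, -0.68748313]), np.float64(0.05731106764956622))
(array([ 0.42725048, -0.28927152, -0.69705265]), np.float64(0.12424039534512991))
box [0.41758306 0.38717355 0.06      ]
spanner [0.6325015 0.3884084 0.02     ]
felt_block [0.37474613 0.07187671 0.02      ]
paste_jar [0.42582866 0.13783149 0.09      ]
screwdriver [ 0.64970258 -0.268456    0.02      ]
carrier [ 0.49272182 -0.06369763  0.112     ]
piston [0.6091744  0.18011078 0.32      ]
```

```bash
cat > b.py <<'E'
from fit import *
import pickle
M=pickle.load(open("M.pkl","rb"))
for a,b in((-86,86),(-80,92)):
    BOX=[prism(rect(a,b,-70,70),0,64),prism(rect(61,b,-70,70),64,80),prism(rect(-74,80,-70,-62),64,70),prism(rect(-74,80,62,70),64,70),prism(rect(-84,-68,-20,20),64,106)]
    for k in("lip_edge","seat","terminal_box"):
        mt=M["top",k][0]["region"].astype(float); ms=M["side",k][0]["region"].astype(float)
        for m in({"top":mt},{"top":mt,"side":ms}): print(a,k,len(m),fit(BOX,m,[.42,.395,1.19]))
im=cv2.imread("pics/top0.png"); q=np.array([float(v) for v in open("q.txt").read().split()]) if 0 else fit(BOX[:],{"top":M["top","lip_edge"][0]["region"].astype(float)},[.42,.395,1.19])[0]
E
python3 b.py
```

```text
-86 lip_edge 1 (array([0.43472331, 0.39315496, 1.17061579]), np.float64(0.09214362910518539))
-86 lip_edge 2 (array([0.43121699, 0.39248922, 1.2108428 ]), np.float64(0.33135754497895337))
-86 seat 1 (array([0.43293584, 0.39257135, 1.17077993]), np.float64(0.08071374862629417))
-86 seat 2 (array([0.43190179, 0.39272597, 1.19008972]), np.float64(0.30010966510498005))
-86 terminal_box 1 (array([0.43363883, 0.39270249, 1.16483684]), np.float64(0.09053597723674449))Traceback (most recent call last):
  File "b.py", line 8, in <module>
    for m in({"top":mt},{"top":mt,"side":ms}): print(a,k,len(m),fit(BOX,m,[.42,.395,1.19]))
                                                                ~~~^^^^^^^^^^^^^^^^^^^^^^^
  File "fit.py", line 25, in fit
    r=minimize(cost,[q0[0],q0[1],q0[2]+d],args=(parts,masks),method="Nelder-Mead",options=dict(initial_simplex=np.array([q0]*4)+np.array([[0,0,d],[.01,0,d],[0,.01,d],[0,0,d+.1]]),xatol=1e-4,fatol=1e-4,maxiter=300))
    res = _minimize_neldermead(fun, x0, args, callback, bounds=bounds,
                               **options)
    fxcc = func(xcc)
    fx = function(np.copy(x), *(wrapper_args + args))
  File "fit.py", line 20, in cost
    r=render(n,parts,q); t+=np.abs(r-m).sum()/m.sum()
  File "fit.py", line 11, in render
    K,o,M=cam(n); im=np.zeros((400*2,640*2),np.uint8)
          ~~~^^^
  File "h.py", line 5, in cam
    c=camera_info(n); K=np.array(c["camera_matrix"]); o=np.array(c["origin"]); a=np.array(c["attitude"],float)
ValueError: time passes only in moves, steps and waits
```

```bash
python3 - <<'E'
s=open('h.py').read()
s=s.replace("def cam(n):","import functools\n@functools.lru_cache(None)\ndef cam(n):")
open('h.py','w').write(s)
E
cat > ov.py <<'E'
from fit import *
import sys
def draw(src,out,q,x0,y0,w,h,f,n="top"):
    im=cv2.imread(src)[y0:y0+h,x0:x0+w]; im=cv2.resize(im,None,fx=f,fy=f,interpolation=2)
    def pl(pts,z,c,closed=True):
        P=place(np.array([[x,y,z] for x,y in pts])/1000,q); u=np.array([proj(n,p) for p in P])
        cv2.polylines(im,[np.int32((u-[x0,y0]+.5)*f)],closed,c,1)
    pl(rect(-80,80,-70,70),64,(0,0,255)); pl(rect(-66,60,-56,56),64,(0,255,255))
    pl([(67.5,-60),(67.5,60)],80,(255,0,255),False); pl([(86,-70),(86,70)],80,(255,0,0),False);pl([(61,-60),(61,60)],80,(0,255,0),False)
    pl(rect(-84,-68,-20,20),106,(255,255,0)); pl(rect(-86,86,-70,70),0,(0,128,255))
    cv2.imwrite(out,im)
if __name__=="__main__":
    draw("pics/top0.png","pics/ov1.png",[.4333,.3927,1.168],155,180,100,90,6.6)
E
python3 ov.py
```

```text
(no output)
```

View pics/ov1.png

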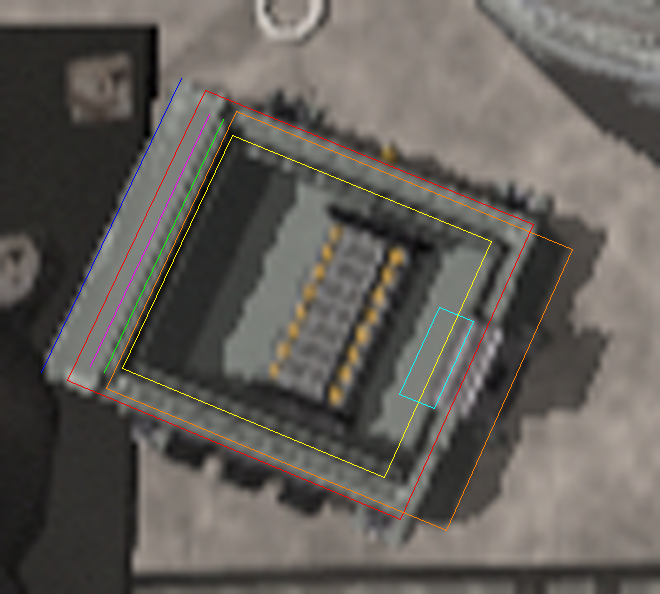

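```bash
cat > w.py <<'E'
from fit import *
def warp(src,out,q,z=.064,n="top",f=3.6):
    im=cv2.imread(src); c=np.array([[-110,-80],[110,-80],[110,80],[-110,80]])
    P=place(np.c_[c/1000,[z]*4],q); u=np.float32([proj(n,p) for p in P])
    d=np.float32([((x+110)*f,(80-y)*f) for x,y in c])
    H=cv2.getPerspectiveTransform(u,d); o=cv2.warpPerspective(im,H,(int(220*f),int(160*f)),flags=cv2.INTER_CUBIC)
    o=cv2.convertScaleAbs(o,alpha=1.3,beta=10)
    for x in range(-100,101,20): X=int((x+110)*f); cv2.line(o,(X,0),(X,12),(0,0,255),1); cv2.line(o,(X,564),(X,576),(0,0,255),1); cv2.putText(o,str(x),(X+2,12),0,.4,(0,255,255),1)
    for y in range(-60,61,20): Y=int((80-y)*f); cv2.line(o,(0,Y),(12,Y),(0,0,255),1); cv2.line(o,(780,Y),(792,Y),(0,0,255),1); cv2.putText(o,str(y),(14,Y),0,.4,(0,255,255),1)
    for y in(70,-70):
        Y=int((80-y)*f); 
        for x in(-80,-66,60,80): cv2.circle(o,(int((x+110)*f),Y),3,(0,0,255),1)
    cv2.imwrite(out,o)
if __name__=="__main__":
    warp("pics/top0.png","pics/w1.png",[.4333,.3927,1.168])
    q=[.4333,.3927,1.168]
    K,o,M=cam("top")
    c,s=np.cos(q[2]),np.sin(q[2]); d=(o[:2]-q[:2])@np.array([[c,-s],[s,c]]); print("cam in box frame",d,o[2])
E
python3 w.py
```

```text
cam in box frame [-0.37846236  0.00159911] 1.2878899652742717
```

View pics/w1.png

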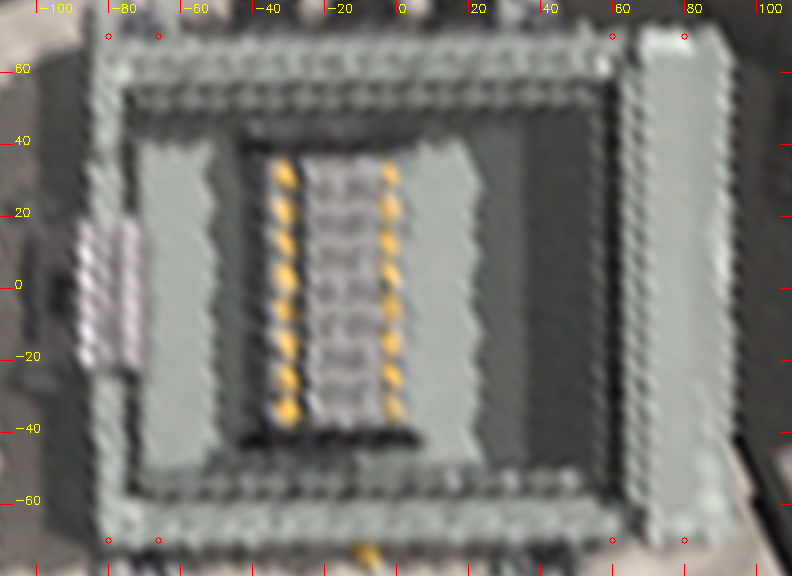

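Call:
{"op": "play_rows", "data": {
  "linear": [
    [0.024,0.038,-0.006],
    [0.024,0.038,-0.006],
    [0.024,0.038,-0.006],
    [0.024,0.038,-0.006],
    [0.024,0.038,-0.006],
    [0.024,0.038,-0.006],
    [0.024,0.038,-0.006],
    [0.0237,0.0379,-0.008]
  ],
  "turn": [-7.6,-7.6,-7.6,-7.6,-7.6,-7.6,-7.6,-7.6],
  "hand": 0.0854
}}

```text
time: 2.9
tool_pos: [0.419, -0.2774, 0.1815]
tool_rot: [0.0, 0.94, -0.34, 0.001]
contact_force: [-0.1, -0.5, 0.3]
gripper_width: 0.997
grasp_force: 0.0
```

```bash
python3 - <<'E'
from fit import *
import pickle
print(ray("top",(426.9-.5,229.9-.5),.043))
im=cv2.imread("pics/top0.png")[205:250,405:450].astype(int)
m=(im.min(2)>150); ys,xs=np.nonzero(m); print(m.sum(),xs.mean()+405,ys.mean()+205)
if m.sum(): print(ray("top",(xs.mean()+405,ys.mean()+205),.043), cv2.fitLine(np.c_[xs,ys].astype(np.float32),2,0,.01,.01).ravel()[:2])
s=state(); print(s["time"],s["tool_pos"],s["tool_rot"],s["joint_pos"])
y=R.from_quat(np.array(s["tool_rot"])[[1,2,3,0]]).as_matrix()[:,1]; print(np.degrees(np.arctan2(y[1],y[0])))
E
```

```text
[ 0.41366561 -0.27005136  0.043     ]
128 428.296875 227.984375
[ 0.41778737 -0.27592182  0.043     ] [0.6426328 0.7661744]
2.9 [ 0.41895086 -0.27743857  0.18154894] [ 1.89254661e-04  9.40246980e-01 -3.40492705e-01  5.46326640e-04] [-7.33161169e-01 -2.11433316e-01  1.94599770e+00  6.12164482e-05
  1.40587349e+00  1.53250699e+00]
-129.8137967042638
```

Call:
{"op": "play_rows", "data": {
  "linear": [
    [-0.001,0,-0.04],
    [0,0,-0.04],
    [0,0,-0.03],
    [0,0,-0.02],
    [0,0,-0.015],
    [0,0,-0.01],
    [0,0,-0.01],
    [0,0,0]
  ],
  "turn": [0,0,0,0,0,0,0,0]
}}

```text
time: 3.9
tool_pos: [0.4169, -0.2784, 0.0158]
tool_rot: [-0.0, 0.941, -0.338, -0.0]
contact_force: [0.1, -0.6, 0.2]
gripper_width: 1.002
grasp_force: 0.0
```

Past the handle top without touching. Lower the rest and close.

Call:
{"op": "play_rows", "data": {
  "linear": [
    [0,0,-0.009],
    [0,0,0],
    [0,0,0],
    [0,0,0],
    [0,0,0],
    [0,0,0]
  ],
  "turn": [0,0,0,0,0,0],
  "hand": 0.06
}}

```text
time: 4.65
tool_pos: [0.4183, -0.2798, 0.0105]
tool_rot: [0.0, 0.941, -0.338, 0.001]
contact_force: [-6.8, 4.7, 18.3]
gripper_width: 0.852
grasp_force: 68.4
```

Call:
{"op": "play_rows", "data": {
  "linear": [
    [0,0,0.004],
    [0,0,0.01],
    [0,0,0.01],
    [0,0,0.01],
    [0,0,0.02],
    [0,0,0.03],
    [0,0,0],
    [0,0,0]
  ],
  "turn": [0,0,0,0,0,0,0,0]
}}

```text
time: 5.65
tool_pos: [0.4167, -0.2782, 0.0905]
tool_rot: [-0.0, 0.941, -0.338, -0.0]
contact_force: [-0.0, -0.4, -3.5]
gripper_width: 0.851
grasp_force: 70.5
```

```bash
python3 - <<'E'
from h import *
s=state(); print(s["tool_pos"],s["contact_force"],s["ft_torque"])
a=save("top","pics/top2.png")[:,:,::-1]; b=save("side","pics/side2.png")[:,:,::-1]
u=np.int32(proj("side",s["tool_pos"])); v=np.int32(proj("top",s["tool_pos"])); print(u,v)
r=cv2.resize(b[u[1]-60:u[1]+40,u[0]-50:u[0]+50],(500,500),interpolation=2)
l=cv2.resize(a[v[1]-30:v[1]+30,max(0,v[0]-18):v[0]+18],(300,500),interpolation=2)
cv2.imwrite("pics/g.png",cv2.hconcat([l,r]))
E
```

```text
[ 0.41673923 -0.27822029  0.09050129] [-0.00711874 -0.35339302 -3.49419336] [-0.01979961  0.02982166  0.03615011]
[314 243] [433 226]
```

View pics/g.png

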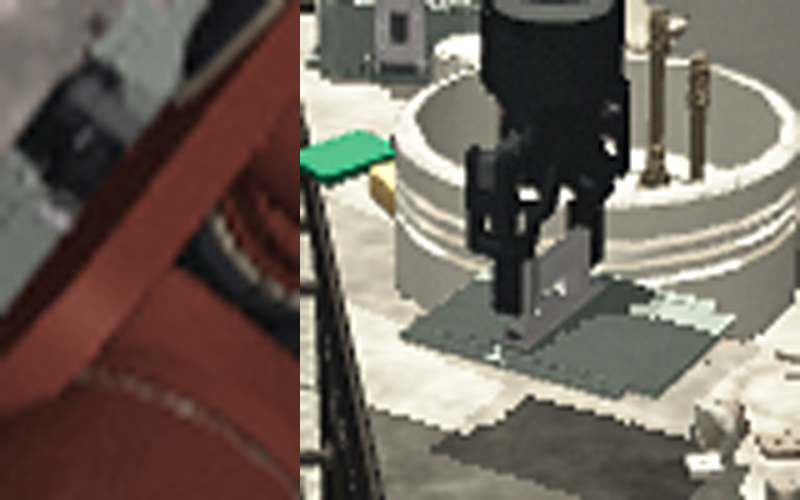

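Call:
{"op": "play_rows", "data": {
  "linear": [
    [0,0,-0.03],
    [0,0,-0.025],
    [0,0,-0.015],
    [0,0,-0.007],
    [0,0,-0.003],
    [0,0,0]
  ],
  "turn": [0,0,0,0,0,0]
}}

```text
time: 6.5
tool_pos: [0.4176, -0.279, 0.0119]
tool_rot: [0.0, 0.941, -0.338, 0.0]
contact_force: [-0.9, 0.4, -3.3]
gripper_width: 0.847
grasp_force: 70.4
```

Call:
{"op": "play_rows", "data": {
  "linear": [
    [0,0,0],
    [0,0,0],
    [0,0,0.003],
    [0,0,0.003],
    [0,0,0]
  ],
  "turn": [0,0,0,0,0],
  "hand": 0.0854
}}

```text
time: 7.12
tool_pos: [0.4175, -0.2789, 0.0179]
tool_rot: [0.0, 0.941, -0.338, 0.001]
contact_force: [-0.5, -0.7, 0.4]
gripper_width: 0.998
grasp_force: 0.0
```

Call:
{"op": "play_rows", "data": {
  "linear": [
    [0,0,0],
    [0,0,0],
    [0,0,0],
    [0,0,0],
    [0,0,0]
  ],
  "turn": [0,0,0,0,0],
  "hand": 0.06
}}

```text
time: 7.75
tool_pos: [0.4176, -0.279, 0.0181]
tool_rot: [0.0, 0.941, -0.338, 0.0]
contact_force: [-1.6, 0.0, 5.3]
gripper_width: 0.844
grasp_force: 70.3
```

Call:
{"op": "play_rows", "data": {
  "linear": [
    [0,0,0.01],
    [0,0,0.04],
    [0,0,0.05],
    [0,0,0.06],
    [0,0,0],
    [0,0,0]
  ],
  "turn": [0,0,0,0,0,0]
}}

```text
time: 8.5
tool_pos: [0.4164, -0.2779, 0.1759]
tool_rot: [-0.0, 0.941, -0.338, -0.001]
contact_force: [-0.9, -0.2, -4.6]
gripper_width: 0.844
grasp_force: 71.7
```

Call:
{"op": "play_rows", "data": {
  "linear": [
    [0.02,0.01,0],
    [0.02,0.01,0],
    [0.02,0.01,0],
    [0.02,0.01,0],
    [0.022,0.017,0],
    [0,0,0]
  ],
  "turn": [-8.1,-8.1,-8.1,-8.1,-8.1,0]
}}

```text
time: 9.25
tool_pos: [0.5183, -0.2197, 0.1735]
tool_rot: [0.0, 0.767, -0.642, -0.003]
contact_force: [0.1, -0.7, -3.3]
gripper_width: 0.844
grasp_force: 71.7
```

```bash
cat > pose.py <<'E'
from fit import *
# fit pitch of held cover (side and top masks); hand pose known, TCP at cover (-15,0,+18)
import sys
def rep(hz=.018,yaw=None):
    s=state(); y=R.from_quat(np.array(s["tool_rot"])[[1,2,3,0]]).as_matrix()[:,1]; a=np.arctan2(y[1],y[0])
    tp=np.array(s["tool_pos"])+[0,0,.019]
    ms={}
    for n in("side","top"):
        grab_frame(n); r=trace(n,"cover_front")
        if r: ms[n]=r[0]["region"].astype(float); print(n,round(r[0]["p"],2),ms[n].sum(),r[0]["location"])
    yaw=a-np.pi/2 if yaw is None else yaw
    def parts(p):  # pitch p>0 = tongue down, about grasp point
        Rm=R.from_euler("y",p).as_matrix(); return [(P-[-.015,0,hz+.019])@Rm.T for P in COVER]
    def c(v,keys):
        q=[tp[0]+v[1],tp[1]+v[2],yaw,tp[2]]; return sum(np.abs(render(n,parts(v[0]),q)-ms[n]).sum()/ms[n].sum() for n in keys)
    for keys in [[k] for k in ms]+[list(ms)]:
        g=[(round(c([np.radians(p),0,0],keys),3),p) for p in range(-10,36,3)]; print(keys,sorted(g)[:4])
    print("yaw",np.degrees(yaw),s["tool_pos"],s["contact_force"],s["ft_torque"],s["joint_pos"])
if __name__=="__main__": rep()
E
python3 pose.py
python3 - <<'E'
import sys; sys.path.insert(0,'.')
E
```

```text
side 0.61 1098.0 [348.0, 211.6]
top 0.56 419.0 [404.2, 180.7]
['side'] [(np.float64(0.309), -1), (np.float64(0.32), -4), (np.float64(0.32), 2), (np.float64(0.336), 5)]
['top'] [(np.float64(4.96), 35), (np.float64(5.022), 32), (np.float64(5.073), 29), (np.float64(5.128), 26)]
['side', 'top'] [(np.float64(5.508), 35), (np.float64(5.593), 32), (np.float64(5.634), -10), (np.float64(5.658), -7)]
yaw -259.9108714535932 [ 0.51832858 -0.21966305  0.17353979] [ 0.1209816  -0.66048529 -3.25689611] [0.01213006 0.08848483 0.02849923] [-5.33168075e-01 -4.78807517e-02  1.81163022e+00  2.68720794e-04
  1.38424665e+00  2.43229563e+00]
```

Call:
{"op": "play_rows", "data": {
  "linear": [
    [0,0,-0.015],
    [0,0,-0.015],
    [0,0,-0.008],
    [0,0,-0.004],
    [0,0,0]
  ],
  "turn": [0,0,0,0,0]
}}

```text
time: 10.07
tool_pos: [0.5191, -0.2216, 0.135]
tool_rot: [0.0, 0.766, -0.643, -0.0]
contact_force: [-0.2, 0.7, -3.3]
gripper_width: 0.842
grasp_force: 71.7
```

Call:
{"op": "play_rows", "data": {
  "linear": [
    [0,0,-0.002],
    [0,0,-0.002],
    [0,0,-0.002],
    [0,0,0]
  ],
  "turn": [0,0,0,0]
}}

```text
time: 10.58
tool_pos: [0.5195, -0.222, 0.1301]
tool_rot: [0.0, 0.766, -0.643, 0.0]
contact_force: [0.7, -1.1, -0.0]
gripper_width: 0.846
grasp_force: 72.1
```

Call:
{"op": "play_rows", "data": {
  "linear": [
    [0,0,-0.002],
    [0,0,-0.002],
    [0,0,-0.002],
    [0,0,0]
  ],
  "turn": [0,0,0,0]
}}

```text
time: 11.08
tool_pos: [0.5202, -0.2242, 0.1275]
tool_rot: [0.001, 0.766, -0.643, 0.003]
contact_force: [-6.7, -3.9, 13.0]
gripper_width: 0.844
grasp_force: 73.8
```

Call:
{"op": "play_rows", "data": {
  "linear": [
    [0,0,-0.002],
    [0,0,-0.002],
    [0,0,0]
  ],
  "turn": [0,0,0]
}}

```text
time: 11.45
tool_pos: [0.5211, -0.226, 0.125]
tool_rot: [0.002, 0.766, -0.643, 0.005]
contact_force: [-5.9, -7.7, 16.2]
gripper_width: 0.843
grasp_force: 74.9
```

```bash
sed -i 's/yaw=a-np.pi\/2/yaw=a+np.pi\/2/' pose.py; python3 pose.py; python3 - <<'E'
from h import *
b=save("side","pics/side3.png")
E
```

```text
top 0.61 356.0 [397.7, 181.8]
['top'] [(np.float64(4.007), 35), (np.float64(4.222), 32), (np.float64(4.403), 29), (np.float64(4.544), 26)]
['top'] [(np.float64(4.007), 35), (np.float64(4.222), 32), (np.float64(4.403), 29), (np.float64(4.544), 26)]
yaw -80.04284117192134 [ 0.52107303 -0.22601066  0.12499165] [-5.90721822 -7.68707573 16.21886202] [-0.97156986  1.26819762  0.1923541 ] [-5.37353059e-01  1.95449052e-03  1.84777243e+00 -6.11853774e-03
  1.28288682e+00  2.43218075e+00]
```

Call:
{"op": "play_rows", "data": {
  "linear": [
    [0,0,-0.002],
    [0,0,-0.002],
    [0,0,-0.002],
    [0,0,0]
  ],
  "turn": [0,0,0,0]
}}

```text
time: 12.2
tool_pos: [0.5224, -0.2282, 0.1207]
tool_rot: [0.003, 0.766, -0.643, 0.008]
contact_force: [-4.9, -13.9, 17.3]
gripper_width: 0.842
grasp_force: 76.5
```

```bash
python3 - <<'E'
from h import *
s=state(); b=save("side","pics/side3.png")[:,:,::-1]
u=np.int32(proj("side",s["tool_pos"])); print(u,s["ft_torque"])
cv2.imwrite("pics/g3.png",cv2.resize(b[u[1]-50:u[1]+50,u[0]-66:u[0]+66],(792,600),interpolation=2))
E
```

```text
[347 223] [-1.69304149  1.10674419  0.27367329]
```

View pics/g3.png

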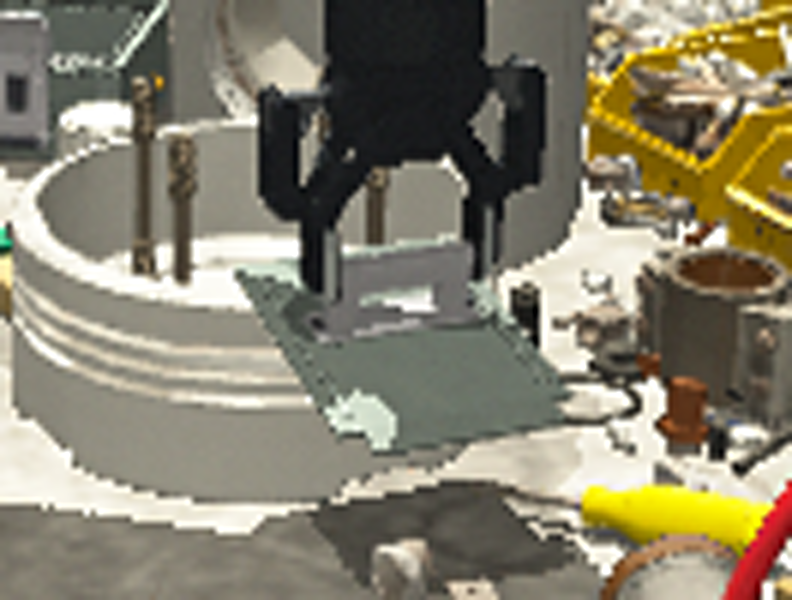

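Call:
{"op": "play_rows", "data": {
  "linear": [
    [0,0.002,-0.002],
    [0,0.001,-0.002],
    [0,0,-0.001],
    [0,0,0]
  ],
  "turn": [0,0,0,0]
}}

```text
time: 12.75
tool_pos: [0.5237, -0.2282, 0.1181]
tool_rot: [0.004, 0.766, -0.643, 0.011]
contact_force: [-5.0, -21.7, 20.7]
gripper_width: 0.843
grasp_force: 77.2
```

Call:
{"op": "play_rows", "data": {
  "linear": [
    [0,0,0.02],
    [0,0,0.04],
    [0,0,0.04],
    [0,0,0.05],
    [0,0,0],
    [0,0,0]
  ],
  "turn": [0,0,0,0,0,0]
}}

```text
time: 13.5
tool_pos: [0.5186, -0.2179, 0.2564]
tool_rot: [0.0, 0.766, -0.643, -0.001]
contact_force: [0.0, 0.2, -3.9]
gripper_width: 0.844
grasp_force: 74.5
```

```bash
python3 pose.py
```

```text
side 0.59 1238.0 [348.8, 182.0]
top 0.78 444.0 [405.1, 171.0]
['side'] [(np.float64(0.115), 11), (np.float64(0.124), 14), (np.float64(0.155), 8), (np.float64(0.174), 17)]
['top'] [(np.float64(3.83), 35), (np.float64(4.02), 32), (np.float64(4.193), 29), (np.float64(4.32), 26)]
['side', 'top'] [(np.float64(4.422), 35), (np.float64(4.551), 32), (np.float64(4.659), 29), (np.float64(4.717), 26)]
yaw -80.0358007904875 [ 0.51855976 -0.2178575   0.25641273] [ 0.02222353  0.20227254 -3.92625524] [ 0.0071861  -0.03424225  0.02053915] [-5.30251040e-01 -1.08285938e-01  1.72896331e+00  4.30601103e-04
  1.52361372e+00  2.43741448e+00]
```

Call:
{"op": "play_rows", "data": {
  "linear": [
    [0,0,-0.05],
    [0,0,-0.05],
    [0,0,-0.03],
    [0,0,-0.006],
    [0,0,-0.004],
    [0,0,-0.004],
    [0,0,-0.004],
    [0,0,0]
  ],
  "turn": [0,0,0,0,0,0,0,0]
}}

```text
time: 14.7
tool_pos: [0.5205, -0.2228, 0.1156]
tool_rot: [0.003, 0.766, -0.643, 0.004]
contact_force: [-7.5, -8.6, 16.2]
gripper_width: 0.845
grasp_force: 78.8
```

Call:
{"op": "play_rows", "data": {
  "linear": [
    [0,0.001,-0.003],
    [0,0.001,-0.003],
    [0,0,-0.002],
    [0,0,-0.001],
    [0,0,0]
  ],
  "turn": [0,0,0,0,0]
}}

```text
time: 15.32
tool_pos: [0.5219, -0.2251, 0.1104]
tool_rot: [0.005, 0.766, -0.643, 0.008]
contact_force: [-11.3, -16.6, 26.1]
gripper_width: 0.841
grasp_force: 80.9
```

Call:
{"op": "play_rows", "data": {
  "linear": [
    [0,0,0.02],
    [0,0,0.04],
    [0,0,0.05],
    [0,0,0.05],
    [0,0,0],
    [0,0,0]
  ],
  "turn": [0,0,0,0,0,0]
}}

```text
time: 16.08
tool_pos: [0.5184, -0.2159, 0.2592]
tool_rot: [0.0, 0.766, -0.643, -0.002]
contact_force: [-0.4, -0.0, -4.3]
gripper_width: 0.846
grasp_force: 77.8
```

```bash
cat >> pose.py <<'E'
def fit5(hz=.018):
    s=state(); y=R.from_quat(np.array(s["tool_rot"])[[1,2,3,0]]).as_matrix()[:,1]; yaw=np.arctan2(y[1],y[0])+np.pi/2
    tp=np.array(s["tool_pos"])+[0,0,.019]
    grab_frame("side"); r=trace("side","cover_front"); m=r[0]["region"].astype(float)
    d=np.array([np.cos(yaw),np.sin(yaw)])
    def c(v):
        Rm=R.from_euler("xyz",[v[3],v[0],0]).as_matrix(); P=[(P-[-.015,0,hz+.019])@Rm.T for P in COVER]
        return np.abs(render("side",P,[tp[0]+v[1]*d[0],tp[1]+v[1]*d[1],yaw,tp[2]+v[2]])-m).sum()/m.sum()+ (v[1]/.02)**2*.1+(v[2]/.02)**2*.1+(v[3]/.1)**2*.1
    best=min((minimize(c,[p,0,0,0],method="Nelder-Mead",options=dict(initial_simplex=[[p,0,0,0],[p+.1,0,0,0],[p,.004,0,0],[p,0,.004,0],[p,0,0,.05]],maxiter=400)) for p in(.1,.25,.4)),key=lambda r:r.fun)
    print("pitch deg",np.degrees(best.x[0]),"dx,dz,roll",best.x[1:],best.fun,m.sum(),r[0]["p"],s["tool_pos"],s["tool_rot"])
if __name__=="__main__": fit5()
E
sed -i '0,/^if __name__=="__main__": rep()/s///' pose.py; python3 pose.py
```

```text
pitch deg 25.822470739744404 dx,dz,roll [-0.00090897  0.00200742 -0.01802506] 0.14748148288114515 1469.0 0.86 [ 0.51841684 -0.21590587  0.25917762] [ 1.55606134e-04  7.65819788e-01 -6.43053116e-01 -1.64901534e-03]
```

Call:
{"op": "play_rows", "data": {
  "linear": [
    [-0.012,0,0.01],
    [-0.012,0,0.01],
    [-0.012,0,0.01],
    [-0.012,0,0],
    [-0.012,0,0],
    [-0.012,0,0],
    [-0.012,0,0],
    [-0.012,0,0]
  ],
  "turn": [10,10,10,10,10,10,10,10]
}}

```text
time: 17.18
tool_pos: [0.422, -0.216, 0.2886]
tool_rot: [-0.001, 1.0, 0.002, -0.002]
contact_force: [-0.5, -0.8, -3.2]
gripper_width: 0.842
grasp_force: 77.7
```

Call:
{"op": "play_rows", "data": {
  "linear": [
    [0,0,0],
    [0,0,0]
  ],
  "turn": [0,0]
}}

```text
time: 17.42
tool_pos: [0.4231, -0.2164, 0.2901]
tool_rot: [-0.001, 1.0, -0.002, -0.001]
contact_force: [-0.1, -1.3, -3.4]
gripper_width: 0.846
grasp_force: 77.6
```

```bash
python3 pose.py;python3 - <<'E'
from h import *
s=state(); b=save("side","pics/side4.png")[:,:,::-1]
u=np.int32(proj("side",s["tool_pos"])); print(u,s["ft_torque"])
cv2.imwrite("pics/g4.png",cv2.resize(b[u[1]-50:u[1]+40,u[0]-60:u[0]+60],(800,600),interpolation=2))
E
```

```text
pitch deg 29.15651131205757 dx,dz,roll [-0.00188805  0.00364444 -0.03268385] 0.2430374324475474 572.0 0.58 [ 0.42311257 -0.21635219  0.29007021] [-6.39655709e-04  9.99998148e-01 -1.69320699e-03 -6.53818430e-04]
[312 166] [ 0.02150246 -0.05457958  0.01726847]
```

View pics/g4.png

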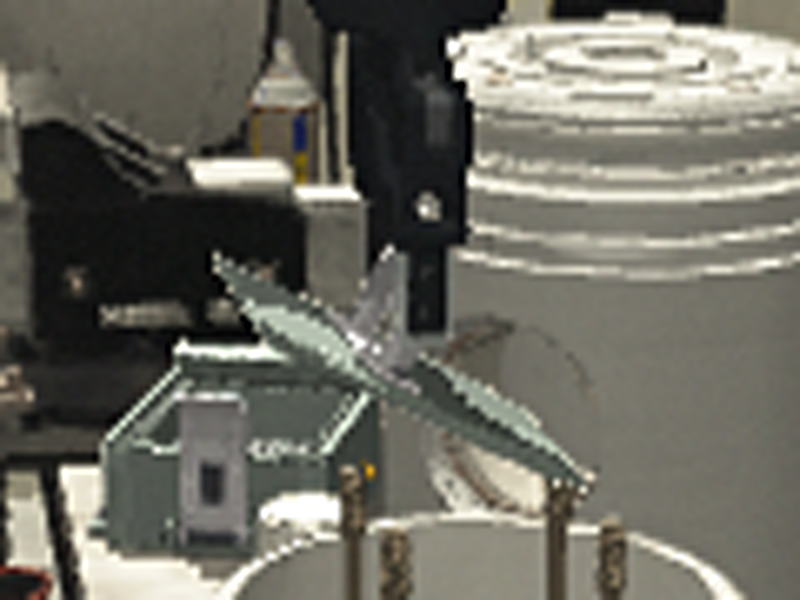

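Call:
{"op": "play_rows", "data": {
  "linear": [
    [-0.015,-0.028,0],
    [-0.015,-0.028,0],
    [-0.013,-0.028,0],
    [0,0,-0.055],
    [0,0,-0.055],
    [0,0,-0.055],
    [0,0,-0.04],
    [0,0,0]
  ],
  "turn": [0,0,0,0,0,0,0,0]
}}

```text
time: 18.58
tool_pos: [0.378, -0.2981, 0.0824]
tool_rot: [-0.003, 1.0, -0.001, -0.003]
contact_force: [-0.5, -0.3, -3.8]
gripper_width: 0.844
grasp_force: 77.5
```

Call:
{"op": "play_rows", "data": {
  "linear": [
    [0,0,-0.01],
    [0,0,-0.006],
    [0,0,-0.004],
    [0,0,-0.004],
    [0,0,-0.004],
    [0,0,0]
  ],
  "turn": [0,0,0,0,0,0]
}}

```text
time: 19.32
tool_pos: [0.38, -0.3004, 0.0579]
tool_rot: [-0.0, 1.0, -0.0, -0.0]
contact_force: [-0.1, 0.2, -3.0]
gripper_width: 0.842
grasp_force: 77.6
```

Call:
{"op": "play_rows", "data": {
  "linear": [
    [0,0,-0.003],
    [0,0,-0.003],
    [0,0,-0.003],
    [0,0,0]
  ],
  "turn": [0,0,0,0]
}}

```text
time: 19.82
tool_pos: [0.3804, -0.3016, 0.0518]
tool_rot: [0.0, 1.0, -0.0, -0.0]
contact_force: [-8.0, 3.1, 12.1]
gripper_width: 0.848
grasp_force: 79.2
```

Call:
{"op": "play_rows", "data": {
  "linear": [
    [0,0,-0.003],
    [0,0,-0.003],
    [0,0,0]
  ],
  "turn": [0,0,0]
}}

```text
time: 20.2
tool_pos: [0.3807, -0.3032, 0.0468]
tool_rot: [0.002, 1.0, -0.0, 0.0]
contact_force: [-10.5, 0.2, 14.8]
gripper_width: 0.839
grasp_force: 79.3
```

Call:
{"op": "play_rows", "data": {
  "linear": [
    [0,0,0.03],
    [0,0,0.05],
    [0,0,0.05],
    [0,0,0.06],
    [0,0,0.05],
    [0,0,0],
    [0,0,0]
  ],
  "turn": [0,0,0,0,0,0,0]
}}

```text
time: 21.08
tool_pos: [0.3798, -0.3001, 0.2816]
tool_rot: [-0.001, 1.0, -0.0, -0.001]
contact_force: [-0.8, 0.2, -3.8]
gripper_width: 0.843
grasp_force: 77.5
```

```bash
python3 pose.py
```

```text
pitch deg 25.85457577723734 dx,dz,roll [-0.00188233  0.00368964 -0.03772413] 0.2571268618120076 734.0 0.68 [ 0.37979308 -0.30014741  0.28164998] [-8.12756246e-04  9.99999324e-01 -4.60573699e-04 -6.92474578e-04]
```

```bash
cat > ext.py <<'E'
from fit import *
s=state(); s4=np.array([.4231,-.2164,.2901])
save("side","pics/side5.png"); m=trace("side","cover_front")[0]["region"]
ys,xs=np.nonzero(m); print("now L",xs.min(),ys[xs==xs.min()],"R",xs.max(),ys[xs==xs.max()])
def pred(tcp,yaw,hz):
    for th in range(10,36,3):
        Rm=R.from_euler("y",np.radians(th)).as_matrix(); P=np.vstack([(p-[-.015,0,hz+.019])@Rm.T for p in COVER[:2]])
        P=place(P,[tcp[0],tcp[1],yaw,tcp[2]+.019]); u=np.array([proj("side",p) for p in P]); l=u[u[:,0].argmin()]; r=u[u[:,0].argmax()]
        print(th,l.round(1),r.round(1),"slope",round((r-l)[1]/(r-l)[0],3))
print("g4 pic: L 283.4 153.7 R 340.4 188.5 slope .611"); pred(s4,0.0,.018)
print("now"); pred(s["tool_pos"],0.0,.018)
im=cv2.imread("pics/side5.png"); u=np.int32(proj("side",s["tool_pos"])); print(u)
cv2.imwrite("pics/g5.png",cv2.resize(im[u[1]-50:u[1]+40,u[0]-60:u[0]+60],(800,600),interpolation=2))
E
python3 ext.py
```

```text
now L 272 [169 170 171 172 173] R 331 [200 201 202]
g4 pic: L 283.4 153.7 R 340.4 188.5 slope .611
10 [285.9 163.7] [346.8 180.2] slope 0.27
13 [285.4 162.5] [345.8 181.8] slope 0.318
16 [285.  161.3] [344.7 183.3] slope 0.368
19 [284.6 160.1] [343.5 184.8] slope 0.418
22 [284.4 158.9] [342.3 186.2] slope 0.471
25 [284.1 157.6] [341.  187.6] slope 0.526
28 [284.  156.3] [339.7 188.9] slope 0.584
31 [283.9 155. ] [338.3 190.1] slope 0.645
34 [283.9 153.7] [336.8 191.3] slope 0.709
now
10 [273.1 176.9] [337.8 195.4] slope 0.285
13 [272.6 175.7] [336.7 197.1] slope 0.333
16 [272.1 174.4] [335.6 198.7] slope 0.382
19 [271.7 173.1] [334.3 200.3] slope 0.434
22 [271.4 171.8] [333.  201.8] slope 0.486
25 [271.1 170.5] [331.7 203.3] slope 0.542
28 [271.  169.1] [330.2 204.7] slope 0.6
31 [270.9 167.8] [328.7 206. ] slope 0.661
34 [270.8 166.4] [327.1 207.2] slope 0.726
[301 180]
```

View pics/g5.png

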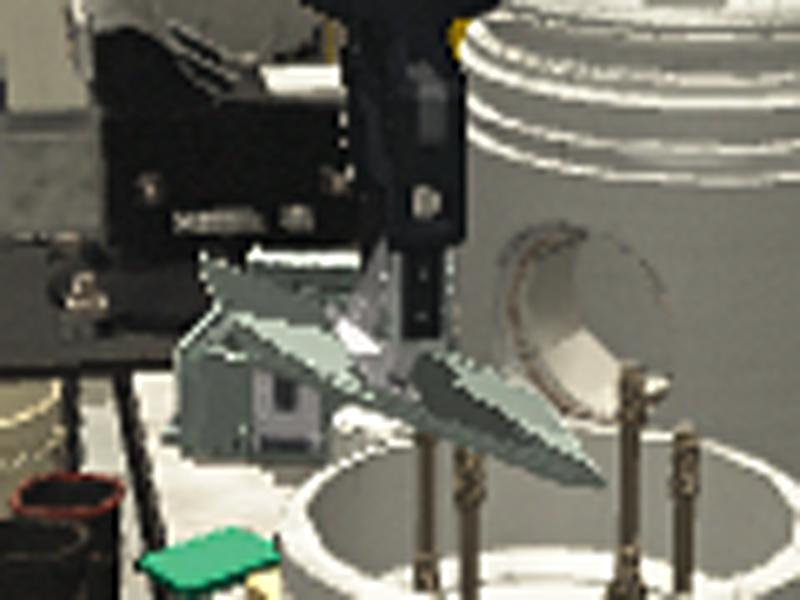

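Call:
{"op": "play_rows", "data": {
  "linear": [
    [0,0,-0.06],
    [0,0,-0.06],
    [0,0,-0.06],
    [0,0,-0.04],
    [0,0,-0.012],
    [0,0,-0.004],
    [0,0,-0.004],
    [0,0,0]
  ],
  "turn": [0,0,0,0,0,0,0,0]
}}

```text
time: 22.28
tool_pos: [0.3813, -0.302, 0.0465]
tool_rot: [0.001, 1.0, -0.0, 0.001]
contact_force: [-5.8, 3.0, 9.0]
gripper_width: 0.843
grasp_force: 78.4
```

Call:
{"op": "play_rows", "data": {
  "linear": [
    [0,0,-0.002],
    [0,0,-0.002],
    [0,0,-0.001],
    [0,0,0]
  ],
  "turn": [0,0,0,0]
}}

```text
time: 22.78
tool_pos: [0.3812, -0.3033, 0.0425]
tool_rot: [0.002, 1.0, -0.0, 0.001]
contact_force: [-8.3, 1.6, 11.3]
gripper_width: 0.84
grasp_force: 78.3
```

Call:
{"op": "play_rows", "data": {
  "linear": [
    [0,0,-0.002],
    [0,0,-0.002],
    [0,0,0],
    [0,0,0.03],
    [0,0,0.06],
    [0,0,0.06],
    [0,0,0.06],
    [0,0,0.035]
  ],
  "turn": [0,0,0,0,0,0,0,0]
}}

```text
time: 23.78
tool_pos: [0.3811, -0.3015, 0.285]
tool_rot: [0.003, 1.0, -0.0, 0.003]
contact_force: [-0.4, -0.8, -4.3]
gripper_width: 0.847
grasp_force: 76.8
```

Call:
{"op": "play_rows", "data": {
  "linear": [
    [0,0,0],
    [0,0,0]
  ],
  "turn": [0,0]
}}

```text
time: 24.02
tool_pos: [0.3797, -0.3, 0.2775]
tool_rot: [-0.001, 1.0, -0.0, -0.001]
contact_force: [-0.2, 0.6, -3.5]
gripper_width: 0.849
grasp_force: 76.7
```

```bash
python3 pose.py; python3 ext.py | grep -A12 now
```

```text
pitch deg 20.494128601368487 dx,dz,roll [-0.00071316  0.00443618 -0.04603869] 0.29956221156555185 738.0 0.62 [ 0.37966968 -0.30004744  0.27746624] [-9.45480435e-04  9.99999069e-01 -4.71181211e-04 -8.63970615e-04]
now L 272 [173 174 175 176] R 332 [198 199 200 201]
g4 pic: L 283.4 153.7 R 340.4 188.5 slope .611
10 [285.9 163.7] [346.8 180.2] slope 0.27
13 [285.4 162.5] [345.8 181.8] slope 0.318
16 [285.  161.3] [344.7 183.3] slope 0.368
19 [284.6 160.1] [343.5 184.8] slope 0.418
22 [284.4 158.9] [342.3 186.2] slope 0.471
25 [284.1 157.6] [341.  187.6] slope 0.526
28 [284.  156.3] [339.7 188.9] slope 0.584
31 [283.9 155. ] [338.3 190.1] slope 0.645
34 [283.9 153.7] [336.8 191.3] slope 0.709
now
10 [273.1 178.4] [337.7 196.9] slope 0.286
13 [272.6 177.2] [336.7 198.6] slope 0.334
16 [272.1 175.9] [335.5 200.2] slope 0.384
19 [271.7 174.6] [334.3 201.8] slope 0.435
22 [271.4 173.3] [333.  203.3] slope 0.488
25 [271.2 171.9] [331.6 204.8] slope 0.543
28 [271.  170.6] [330.2 206.2] slope 0.601
31 [270.9 169.2] [328.7 207.5] slope 0.662
34 [270.9 167.9] [327.1 208.7] slope 0.727
[301 181]
```

Call:
{"op": "play_rows", "data": {
  "linear": [
    [-0.002,0.0375,0],
    [-0.002,0.0375,0],
    [-0.002,0.0375,0],
    [-0.002,0.0375,0],
    [-0.002,0.0375,0],
    [-0.002,0.0375,0],
    [-0.002,0.0375,0],
    [-0.002,0.0375,0]
  ],
  "turn": [8.4,8.4,8.4,8.4,8.4,8.4,8.4,8.2]
}}

```text
time: 25.22
tool_pos: [0.3636, 0.0006, 0.2781]
tool_rot: [-0.001, 0.833, 0.553, -0.0]
contact_force: [0.3, 0.6, -2.9]
gripper_width: 0.844
grasp_force: 76.7
```

Call:
{"op": "play_rows", "data": {
  "linear": [
    [0,0.036,0],
    [0,0.036,0],
    [0,0.036,0],
    [0,0.036,0],
    [0,0.036,0],
    [0.019,0.06,0],
    [0.019,0.06,0],
    [0.019,0.06,0]
  ],
  "turn": [0,0,0,0,0,0,0,0]
}}

```text
time: 26.22
tool_pos: [0.4207, 0.36, 0.2779]
tool_rot: [0.0, 0.834, 0.552, -0.001]
contact_force: [1.3, -0.8, -2.6]
gripper_width: 0.841
grasp_force: 76.6
```

Call:
{"op": "play_rows", "data": {
  "linear": [
    [0,0,0],
    [0,0,0],
    [0,0,0]
  ],
  "turn": [0,0,0]
}}

```text
time: 26.6
tool_pos: [0.4206, 0.3572, 0.2793]
tool_rot: [0.0, 0.834, 0.551, 0.0]
contact_force: [0.6, -0.1, -2.8]
gripper_width: 0.841
grasp_force: 76.7
```

```bash
cat > bx.py <<'E'
from h import *
B=np.array([.4325,.3882]); A=1.170
def bx():
    s=state(); y=R.from_quat(np.array(s["tool_rot"])[[1,2,3,0]]).as_matrix()[:,1]; a=np.degrees(np.arctan2(y[1],y[0])+np.pi/2)
    u=np.array([np.cos(A),np.sin(A)]); v=np.array([-u[1],u[0]]); d=np.array(s["tool_pos"][:2])-B; f=np.array(s["contact_force"])
    print("t",s["time"],"box xy mm",(d@u*1000).round(1),(d@v*1000).round(1),"z",round(s["tool_pos"][2]*1000,1),"yaw",round(a,2),"F box",(f[:2]@u).round(1),(f[:2]@v).round(1),f[2].round(1),"M",s["ft_torque"])
if __name__=="__main__": bx()
E
python3 bx.py; python3 - <<'E'
from h import *
s=state(); print(s["joint_pos"],s["tool_pos"])
for n in("top","side"):
    grab_frame(n); 
    for t in("cover_front","terminal_box"):
        for r in trace(n,t)[:2]: print(n,t,r["p"],r["location"],r["region"].sum())
E
```

```text
t 26.6 box xy mm -33.2 -1.2 z 279.3 yaw 66.88 F box 0.2 -0.6 -2.8 M [-0.01022308  0.01668945 -0.0121893 ]
[ 5.69257923e-01 -1.46536926e-01  1.72602637e+00 -1.71510141e-04
  1.56200236e+00  9.72724406e-01] [0.42061296 0.35719462 0.27933188]
top cover_front 0.67 [207.5, 211.5] 715
top terminal_box 0.86 [226.7, 235.6] 976
side cover_front 0.6 [284.8, 127.7] 312
side terminal_box 0.91 [284.4, 180.6] 1034
side terminal_box 0.62 [390.1, 258.0] 290
```

```bash
python3 - <<'E'
from fit import *
im=np.array(grab_frame("side"))
q=[.4325,.3882,1.17]
for t in("catch","catch_nose"):
    for r in trace("side",t)[:1]:
        m=r["region"]; ys,xs=np.nonzero(m); print(t,r["p"],r["location"],xs.min(),xs.max(),ys.min(),ys.max(),xs.mean(),ys.mean())
for y in(-20,0,20):
    for z in(106,60,30): print(y,z,proj("side",place(np.array([[-85,y,z]])/1000,q)[0]).round(1))
r=trace("side","terminal_box")[0]["region"]; ys,xs=np.nonzero(r); print(xs.min(),xs.max(),ys.min(),ys.max())
for p in[(-80,-70,64),(-80,70,64),(-80,-70,2),(-80,70,2),(92,70,80),(92,-70,80)]: print(p,proj("side",place(np.array([p])/1000,q)[0]).round(1))
# row profile of front face left/right edges
for y in range(168,204,4): 
    x=np.nonzero(r[y])[0]; print(y,x.min() if len(x) else None,x.max() if len(x) else None,end="; ")
E
```

```text
catch 0.63 [286.2, 187.2] 278 289 175 197 283.21632653061226 185.79591836734693
catch_nose 0.59 [283.9, 185.2] 279 288 175 197 283.4330357142857 186.09375
-20 106 [288.  174.3]
-20 60 [288.2 185.4]
-20 30 [288.4 192.5]
0 106 [283.1 173.9]
0 60 [283.4 185. ]
0 30 [283.5 192.1]
20 106 [278.2 173.5]
20 60 [278.5 184.6]
20 30 [278.7 191.7]
266 308 168 198
(-80, -70, 64) [300.8 185. ]
(-80, 70, 64) [266.9 182.3]
(-80, -70, 2) [300.9 199.7]
(-80, 70, 2) [267.4 196.8]
(92, 70, 80) [279.3 166.6]
(92, -70, 80) [310.7 168.8]
168 280 288; 172 277 308; 176 273 308; 180 269 307; 184 266 305; 188 267 300; 192 267 290; 196 268 289; 200 None None;
```

Call:
{"op": "play_rows", "data": {
  "linear": [
    [-0.001,0.0005,-0.05],
    [0,0,-0.05],
    [0,0,-0.03],
    [0,0,-0.015],
    [0,0,-0.01],
    [0,0,0],
    [0,0,0]
  ],
  "turn": [0,0,0,0,0,0,0]
}}

```text
time: 27.98
tool_pos: [0.4207, 0.3592, 0.126]
tool_rot: [0.0, 0.834, 0.552, 0.001]
contact_force: [1.0, 0.0, -3.2]
gripper_width: 0.842
grasp_force: 76.6
```

```bash
python3 bx.py; cat > tip.py <<'E'
from fit import *
# fit pitch from side+top masks with box-aligned yaw; report predicted tongue bottom
s=state(); y=R.from_quat(np.array(s["tool_rot"])[[1,2,3,0]]).as_matrix()[:,1]; yaw=np.arctan2(y[1],y[0])+np.pi/2
tp=np.array(s["tool_pos"])+[0,0,.019]
for n in("side","top"):
    grab_frame(n); r=trace(n,"cover_front")
    if not r: continue
    m=r[0]["region"]; ys,xs=np.nonzero(m); print(n,r[0]["p"],"bbox",xs.min(),xs.max(),ys.min(),ys.max(),m.sum())
    for th in(14,17,20,23,26):
        Rm=R.from_euler("y",np.radians(th)).as_matrix(); P=np.vstack([(p-[-.015,0,.033])@Rm.T for p in COVER[:2]])
        u=np.array([proj(n,p) for p in place(P,[tp[0],tp[1],yaw,tp[2]])]); print(th,u.min(0).round(1),u.max(0).round(1))
E
python3 tip.py
```

```text
t 27.975 box xy mm -31.3 -0.4 z 126.0 yaw 66.94 F box 0.4 -0.9 -3.2 M [ 0.0426093  -0.00393774 -0.02699102]
side 0.7 bbox 271 298 159 170 215
14 [267.4 166. ] [305.3 170.7]
17 [267.3 166.4] [305.1 170.1]
20 [267.2 165.6] [305.  171.1]
23 [267.2 164.8] [304.8 172.2]
26 [267.1 163.9] [304.7 173.2]
top 0.86 bbox 180 235 208 244 543
14 [175.5 200.1] [236.7 256.4]
17 [176.9 200.6] [236.7 256.5]
20 [178.3 201.1] [236.7 256.5]
23 [179.7 201.7] [236.6 256.5]
26 [181.2 202.2] [236.4 256.5]
```

Call:
{"op": "play_rows", "data": {
  "linear": [
    [0,0,-0.006],
    [0,0,-0.005],
    [0.0023,0.0055,0],
    [0.0023,0.0055,0],
    [0,0,0],
    [0,0,0]
  ],
  "turn": [0,0,0,0,0,0]
}}

```text
time: 28.92
tool_pos: [0.4245, 0.3698, 0.1134]
tool_rot: [0.0, 0.834, 0.552, 0.0]
contact_force: [-0.5, -0.2, -3.5]
gripper_width: 0.845
grasp_force: 76.6
```

```bash
python3 bx.py
```

```text
t 28.925 box xy mm -20.1 0.2 z 113.4 yaw 66.96 F box -0.4 0.4 -3.5 M [ 0.00252008  0.00487253 -0.03217778]
```

Call:
{"op": "play_rows", "data": {
  "linear": [
    [0,0,-0.002],
    [0,0,-0.002],
    [0.0012,0.0028,0],
    [0.0012,0.0028,0],
    [0.0012,0.0028,0],
    [0,0,0]
  ],
  "turn": [0,0,0,0,0,0]
}}

```text
time: 29.68
tool_pos: [0.4281, 0.3783, 0.1094]
tool_rot: [-0.0, 0.834, 0.552, 0.0]
contact_force: [-0.1, -0.3, -3.7]
gripper_width: 0.844
grasp_force: 76.6
```

```bash
python3 bx.py
```

```text
t 29.675 box xy mm -10.8 0.2 z 109.4 yaw 66.96 F box -0.3 -0.0 -3.7 M [ 0.00207587 -0.01917219 -0.02579188]
```

Call:
{"op": "play_rows", "data": {
  "linear": [
    [0.0012,0.0028,-0.0005],
    [0.0012,0.0028,-0.0005],
    [0.0012,0.0028,0],
    [0,0,0]
  ],
  "turn": [0,0,0,0]
}}

```text
time: 30.18
tool_pos: [0.4317, 0.3867, 0.1083]
tool_rot: [0.0, 0.834, 0.552, 0.0]
contact_force: [-0.9, 0.0, -2.6]
gripper_width: 0.843
grasp_force: 76.6
```

```bash
python3 bx.py
```

```text
t 30.175 box xy mm -1.7 0.2 z 108.3 yaw 66.96 F box -0.4 0.9 -2.6 M [-0.02556062  0.01102943 -0.01812633]
```

Call:
{"op": "play_rows", "data": {
  "linear": [
    [0,0,-0.001],
    [0,0,-0.001],
    [0,0,0]
  ],
  "turn": [0,0,0]
}}

```text
time: 30.55
tool_pos: [0.4317, 0.3864, 0.1066]
tool_rot: [0.0, 0.834, 0.552, 0.0]
contact_force: [-0.0, -0.5, -1.8]
gripper_width: 0.842
grasp_force: 76.9
```

Call:
{"op": "play_rows", "data": {
  "linear": [
    [0,0,-0.001],
    [0,0,-0.001],
    [0,0,0]
  ],
  "turn": [0,0,0]
}}

```text
time: 30.92
tool_pos: [0.432, 0.3866, 0.1052]
tool_rot: [0.0, 0.834, 0.552, 0.0]
contact_force: [-2.3, -3.8, 4.1]
gripper_width: 0.841
grasp_force: 77.4
```

```bash
python3 bx.py
```

```text
t 30.925 box xy mm -1.7 -0.2 z 105.2 yaw 66.94 F box -4.4 0.7 4.1 M [-0.23782001  0.08978907  0.0490099 ]
```

Call:
{"op": "play_rows", "data": {
  "linear": [
    [0,0,0.0015],
    [0.0008,0.0018,0],
    [0.0008,0.0018,0],
    [0,0,0]
  ],
  "turn": [0,0,0,0]
}}

```text
time: 31.42
tool_pos: [0.4332, 0.3901, 0.1058]
tool_rot: [0.0, 0.834, 0.552, -0.0]
contact_force: [-0.9, -2.5, 0.4]
gripper_width: 0.842
grasp_force: 77.4
```

```bash
python3 bx.py
```

```text
t 31.425 box xy mm 2.0 0.1 z 105.8 yaw 66.95 F box -2.7 -0.1 0.4 M [-0.25440789 -0.03303326 -0.06569904]
```

Call:
{"op": "play_rows", "data": {
  "linear": [
    [0.0008,0.0018,0],
    [0.0008,0.0018,0],
    [0,0,0]
  ],
  "turn": [0,0,0]
}}

```text
time: 31.8
tool_pos: [0.4336, 0.391, 0.1064]
tool_rot: [0.002, 0.834, 0.551, -0.004]
contact_force: [-8.4, -13.4, 11.8]
gripper_width: 0.847
grasp_force: 78.6
```

```bash
python3 bx.py
```

```text
t 31.8 box xy mm 3.0 0.1 z 106.4 yaw 66.91 F box -15.6 2.5 11.8 M [-2.06233417  0.92110713 -0.384465  ]
```

Call:
{"op": "play_rows", "data": {
  "linear": [
    [-0.0009,-0.002,-0.0005],
    [-0.0009,-0.002,-0.0015],
    [-0.0009,-0.002,-0.002],
    [-0.0008,-0.002,-0.002],
    [0,0,0]
  ],
  "turn": [0,0,0,0,0]
}}

```text
time: 32.42
tool_pos: [0.4322, 0.3867, 0.101]
tool_rot: [-0.0, 0.834, 0.552, 0.002]
contact_force: [-0.5, 0.7, 3.5]
gripper_width: 0.844
grasp_force: 77.3
```

```bash
python3 bx.py
```

```text
t 32.425 box xy mm -1.5 -0.4 z 101.0 yaw 66.97 F box 0.5 0.7 3.5 M [ 0.50638637 -0.43490623  0.12712927]
```

Call:
{"op": "play_rows", "data": {
  "linear": [
    [-0.0005,-0.0011,-0.0017],
    [-0.0005,-0.0011,-0.0017],
    [-0.0005,-0.0011,-0.0017],
    [-0.0005,-0.0011,-0.0017],
    [0,0,0]
  ],
  "turn": [0,0,0,0,0]
}}

```text
time: 33.05
tool_pos: [0.4305, 0.3816, 0.0939]
tool_rot: [0.0, 0.834, 0.551, 0.002]
contact_force: [1.6, -1.2, 4.5]
gripper_width: 0.847
grasp_force: 77.7
```

```bash
python3 bx.py
```

```text
t 33.05 box xy mm -6.9 -0.8 z 93.9 yaw 66.92 F box -0.4 -2.0 4.5 M [ 0.34043094 -0.52681582 -0.03026867]
```

Call:
{"op": "play_rows", "data": {
  "linear": [
    [-0.0006,-0.0008,-0.002],
    [-0.0006,-0.0008,-0.002],
    [-0.0004,-0.001,-0.002],
    [-0.0004,-0.001,-0.002],
    [0,0,0]
  ],
  "turn": [0,0,0,0,0]
}}

```text
time: 33.67
tool_pos: [0.4294, 0.3783, 0.0877]
tool_rot: [0.0, 0.834, 0.551, 0.002]
contact_force: [1.4, -3.4, 11.5]
gripper_width: 0.847
grasp_force: 79.0
```

```bash
python3 bx.py
```

```text
t 33.675 box xy mm -10.3 -1.0 z 87.7 yaw 66.9 F box -2.6 -2.6 11.5 M [ 0.11271994 -0.19395748 -0.09035522]
```

Call:
{"op": "play_rows", "data": {
  "linear": [
    [0,-0.0008,-0.002],
    [0,-0.0008,-0.002],
    [-0.0003,-0.0007,-0.002],
    [-0.0003,-0.0007,-0.002],
    [0,0,0]
  ],
  "turn": [0,0,0,0,0]
}}

```text
time: 34.3
tool_pos: [0.4283, 0.3753, 0.08]
tool_rot: [-0.0, 0.835, 0.551, 0.002]
contact_force: [-1.1, -4.8, 14.6]
gripper_width: 0.841
grasp_force: 80.5
```

```bash
python3 bx.py
```

```text
t 34.3 box xy mm -13.5 -1.2 z 80.0 yaw 66.82 F box -4.9 -0.8 14.6 M [-0.01093522  0.30361503 -0.5204107 ]
```

Call:
{"op": "play_rows", "data": {
  "linear": [
    [0,-0.0003,-0.002],
    [0,-0.0003,-0.002],
    [0,0,-0.001],
    [0,0,0]
  ],
  "turn": [0,0,0,0]
}}

```text
time: 34.8
tool_pos: [0.4284, 0.3753, 0.0797]
tool_rot: [-0.0, 0.835, 0.551, 0.001]
contact_force: [-13.1, -12.2, 39.2]
gripper_width: 0.845
grasp_force: 83.3
```

```bash
python3 bx.py
```

```text
t 34.8 box xy mm -13.5 -1.3 z 79.7 yaw 66.83 F box -16.3 7.3 39.2 M [-1.02359831  2.0979668  -0.537282  ]
```

Call:
{"op": "play_rows", "data": {
  "linear": [
    [-0.0005,-0.001,0.002],
    [-0.0005,-0.001,0.002],
    [-0.0005,-0.001,0.002],
    [0,0,0.001],
    [0,0,0]
  ],
  "turn": [0,0,0,0,0]
}}

```text
time: 35.42
tool_pos: [0.4275, 0.3738, 0.0804]
tool_rot: [-0.002, 0.835, 0.55, 0.005]
contact_force: [5.5, 7.3, 1.0]
gripper_width: 0.844
grasp_force: 78.9
```

```bash
python3 bx.py
```

```text
t 35.425 box xy mm -15.2 -1.0 z 80.4 yaw 66.79 F box 8.9 -2.3 1.0 M [ 1.59823662 -1.00305771 -0.63800568]
```

Call:
{"op": "play_rows", "data": {
  "linear": [
    [0.0004,0.001,0.001],
    [0,0,0.001],
    [0,0,0],
    [0,0,0]
  ],
  "turn": [0,0,0,0]
}}

```text
time: 35.92
tool_pos: [0.4273, 0.3736, 0.0809]
tool_rot: [-0.001, 0.835, 0.55, 0.003]
contact_force: [6.9, 4.9, -3.9]
gripper_width: 0.842
grasp_force: 78.7
```

```bash
python3 bx.py; python3 - <<'E'
from fit import *
grab_frame("side")
for t in("catch","catch_nose"):
    for r in trace("side",t)[:1]:
        m=r["region"]; ys,xs=np.nonzero(m); print(t,r["p"],xs.min(),xs.max(),ys.min(),ys.max(),xs.mean(),ys.mean())
grab_frame("top")
for t in("catch","cover_front"):
    for r in trace("top",t)[:1]:
        m=r["region"]; ys,xs=np.nonzero(m); print(t,r["p"],xs.min(),xs.max(),ys.min(),ys.max(),xs.mean(),ys.mean(),m.sum())
E
```

```text
t 35.925 box xy mm -15.5 -0.9 z 80.9 yaw 66.8 F box 7.2 -4.5 -3.9 M [ 1.15022394 -1.28688754 -0.68316855]
catch 0.6 277 288 176 197 283.11981566820276 186.2626728110599
catch_nose 0.76 277 288 177 197 283.0229357798165 186.9816513761468
catch 0.52 223 235 229 243 229.06201550387595 235.93023255813952 129
cover_front 0.91 175 231 208 241 214.86939571150097 223.41715399610138 513
```

Call:
{"op": "play_rows", "data": {
  "linear": [
    [0.0004,0.001,0.001],
    [0.0004,0.001,0.001],
    [0,0,0],
    [0,0,0]
  ],
  "turn": [0,0,0,0]
}}

```text
time: 36.72
tool_pos: [0.4277, 0.3741, 0.0823]
tool_rot: [0.0, 0.835, 0.551, 0.001]
contact_force: [5.9, 1.0, -2.9]
gripper_width: 0.842
grasp_force: 78.6
```

```bash
python3 bx.py
```

```text
t 36.725 box xy mm -14.9 -1.1 z 82.3 yaw 66.85 F box 3.2 -5.1 -2.9 M [ 0.3761211  -1.20739882 -0.45827766]
```

Call:
{"op": "play_rows", "data": {
  "linear": [
    [0.0003,0,0.001],
    [0,0,0.001],
    [0,0,0],
    [0,0,0]
  ],
  "turn": [0,0,0,0]
}}

```text
time: 37.22
tool_pos: [0.4276, 0.3742, 0.0837]
tool_rot: [0.0, 0.835, 0.551, 0.001]
contact_force: [6.1, 3.4, -5.2]
gripper_width: 0.839
grasp_force: 78.4
```

```bash
python3 bx.py
```

```text
t 37.225 box xy mm -14.8 -1.0 z 83.7 yaw 66.83 F box 5.5 -4.3 -5.2 M [ 0.5008699  -1.23925135 -0.58467123]
```

Call:
{"op": "play_rows", "data": {
  "linear": [
    [0.0009,-0.0004,0.002],
    [0,0,0.002],
    [0,0,0.002],
    [0.0004,0.001,0.001],
    [0.0004,0.001,0],
    [0,0,0]
  ],
  "turn": [0,0,0,0,0,0]
}}

```text
time: 37.98
tool_pos: [0.4272, 0.3751, 0.0909]
tool_rot: [-0.0, 0.834, 0.552, -0.002]
contact_force: [-1.6, 1.3, -6.9]
gripper_width: 0.844
grasp_force: 78.0
```

```bash
python3 bx.py
```

```text
t 37.975 box xy mm -14.2 -0.2 z 90.9 yaw 66.97 F box 0.6 2.0 -6.9 M [-0.17335141  0.19437514 -0.04042937]
```

Call:
{"op": "play_rows", "data": {
  "linear": [
    [0.0008,0.0018,0],
    [0.0008,0.0018,0],
    [0,0,0]
  ],
  "turn": [0,0,0]
}}

```text
time: 38.35
tool_pos: [0.4287, 0.3781, 0.0911]
tool_rot: [0.0, 0.834, 0.552, -0.002]
contact_force: [-3.3, -4.6, -6.3]
gripper_width: 0.848
grasp_force: 78.2
```

```bash
python3 bx.py
```

```text
t 38.35 box xy mm -10.8 -0.5 z 91.1 yaw 66.94 F box -5.6 1.3 -6.3 M [-0.87814728  0.6708303  -0.167459  ]
```

Call:
{"op": "play_rows", "data": {
  "linear": [
    [0.0008,0.0018,0],
    [0.0004,0.0009,0],
    [0,0,0]
  ],
  "turn": [0,0,0]
}}

```text
time: 38.72
tool_pos: [0.4287, 0.3783, 0.091]
tool_rot: [0.002, 0.834, 0.551, -0.006]
contact_force: [-9.9, -13.9, 1.0]
gripper_width: 0.842
grasp_force: 79.1
```

```bash
python3 bx.py
```

```text
t 38.725 box xy mm -10.6 -0.4 z 91.0 yaw 66.93 F box -16.7 3.7 1.0 M [-2.37963376  1.37151711 -0.36082943]
```

Call:
{"op": "play_rows", "data": {
  "linear": [
    [-0.0008,-0.0018,0],
    [-0.0008,-0.0018,-0.002],
    [-0.0004,-0.0009,-0.003],
    [0,0,-0.003],
    [0,0,-0.003],
    [0,0,0]
  ],
  "turn": [0,0,0,0,0,0]
}}

```text
time: 39.48
tool_pos: [0.4291, 0.3766, 0.0836]
tool_rot: [0.001, 0.834, 0.551, -0.001]
contact_force: [-8.4, -10.0, 8.4]
gripper_width: 0.841
grasp_force: 79.8
```

```bash
python3 bx.py
```

```text
t 39.475 box xy mm -12.0 -1.4 z 83.6 yaw 66.92 F box -12.5 3.9 8.4 M [-1.36456618  1.36966391 -0.30783895]
```

Call:
{"op": "play_rows", "data": {
  "linear": [
    [-0.0008,-0.0018,0],
    [-0.0008,-0.0018,-0.001],
    [0,-0.0004,-0.002],
    [0,0,-0.002],
    [0,0,-0.002],
    [0,0,0]
  ],
  "turn": [0,0,0,0,0,0]
}}

```text
time: 40.22
tool_pos: [0.4292, 0.3752, 0.0808]
tool_rot: [-0.0, 0.834, 0.552, 0.002]
contact_force: [-15.2, -7.4, 29.3]
gripper_width: 0.844
grasp_force: 81.9
```

```bash
python3 bx.py
```

```text
t 40.225 box xy mm -13.2 -2.0 z 80.8 yaw 66.99 F box -12.8 11.1 29.3 M [-0.67312736  1.98777916  0.07669353]
```

Call:
{"op": "play_rows", "data": {
  "linear": [
    [-0.0009,0,0.002],
    [0,-0.0004,0.002],
    [0,0,0.001],
    [0,0,0]
  ],
  "turn": [0,0,0,0]
}}

```text
time: 40.72
tool_pos: [0.429, 0.3752, 0.0811]
tool_rot: [-0.001, 0.834, 0.551, 0.004]
contact_force: [1.6, 4.5, 4.0]
gripper_width: 0.843
grasp_force: 79.0
```

Call:
{"op": "play_rows", "data": {
  "linear": [
    [0,0,0],
    [0,0,0],
    [0,0,0],
    [0,0,0.02],
    [0,0,0.03],
    [0,0,0]
  ],
  "turn": [0,0,0,0,0,0],
  "hand": 0.0854
}}

```text
time: 41.48
tool_pos: [0.4289, 0.3745, 0.1336]
tool_rot: [0.0, 0.834, 0.552, 0.004]
contact_force: [0.7, -0.2, 0.1]
gripper_width: 1.003
grasp_force: 0.0
```

```bash
python3 bx.py
```

```text
t 41.475 box xy mm -14.1 -2.0 z 133.6 yaw 66.95 F box 0.1 -0.7 0.1 M [ 0.00230615  0.05376875 -0.01939178]
```

Call:
{"op": "play_rows", "data": {
  "linear": [
    [-0.0035,-0.007,0.01],
    [-0.0035,-0.007,0],
    [-0.0035,-0.007,0],
    [-0.0035,-0.007,0],
    [0,0,-0.01],
    [0,0,-0.015],
    [0,0,-0.015],
    [0,0,0]
  ],
  "turn": [0,0,0,0,0,0,0,0],
  "hand": 0
}}

```text
time: 42.48
tool_pos: [0.4113, 0.3443, 0.0963]
tool_rot: [-0.0, 0.834, 0.552, -0.002]
contact_force: [-0.0, 0.7, -1.0]
gripper_width: -0.002
grasp_force: 0.0
```

Call:
{"op": "play_rows", "data": {
  "linear": [
    [0,0,-0.008],
    [0,0,-0.006],
    [0,0,-0.004],
    [0,0,-0.002],
    [0,0,0]
  ],
  "turn": [0,0,0,0,0]
}}

```text
time: 43.1
tool_pos: [0.4127, 0.345, 0.079]
tool_rot: [-0.0, 0.834, 0.552, -0.0]
contact_force: [-0.0, -0.0, 0.1]
gripper_width: -0.0
grasp_force: 0.0
```

```bash
python3 bx.py
```

```text
t 43.1 box xy mm -47.5 1.4 z 79.0 yaw 66.94 F box -0.0 0.0 0.1 M [-0.03166413  0.02684146  0.04603722]
```

Call:
{"op": "play_rows", "data": {
  "linear": [
    [0,0,-0.002],
    [0,0,-0.002],
    [0,0,0]
  ],
  "turn": [0,0,0]
}}

```text
time: 43.48
tool_pos: [0.4126, 0.345, 0.0748]
tool_rot: [-0.0, 0.834, 0.552, -0.0]
contact_force: [-0.2, 0.1, -0.2]
gripper_width: 0.001
grasp_force: 0.0
```

Call:
{"op": "play_rows", "data": {
  "linear": [
    [0,0,-0.002],
    [0,0,0]
  ],
  "turn": [0,0]
}}

```text
time: 43.72
tool_pos: [0.4125, 0.345, 0.0728]
tool_rot: [-0.0, 0.834, 0.552, -0.0]
contact_force: [0.4, 0.1, -0.7]
gripper_width: 0.0
grasp_force: 0.0
```

Call:
{"op": "play_rows", "data": {
  "linear": [
    [0,0,-0.002],
    [0,0,0]
  ],
  "turn": [0,0]
}}

```text
time: 43.98
tool_pos: [0.4125, 0.3449, 0.0708]
tool_rot: [-0.0, 0.834, 0.552, -0.0]
contact_force: [-0.6, -0.7, -0.6]
gripper_width: 0.001
grasp_force: 0.0
```

Call:
{"op": "play_rows", "data": {
  "linear": [
    [0,0,-0.001],
    [0,0,-0.001],
    [0,0,0]
  ],
  "turn": [0,0,0]
}}

```text
time: 44.35
tool_pos: [0.4127, 0.3451, 0.0691]
tool_rot: [-0.0, 0.834, 0.552, 0.0]
contact_force: [0.9, 0.3, 0.4]
gripper_width: -0.002
grasp_force: 0.2
```

Call:
{"op": "play_rows", "data": {
  "linear": [
    [0,0,-0.001],
    [0,0,-0.001],
    [0,0,0]
  ],
  "turn": [0,0,0]
}}

```text
time: 44.72
tool_pos: [0.4128, 0.3451, 0.069]
tool_rot: [0.0, 0.834, 0.552, -0.0]
contact_force: [-5.2, -3.3, 12.4]
gripper_width: -0.001
grasp_force: 5.9
```

Call:
{"op": "play_rows", "data": {
  "linear": [
    [0,0,-0.002],
    [0,0,-0.002],
    [0,0,0]
  ],
  "turn": [0,0,0]
}}

```text
time: 45.1
tool_pos: [0.4129, 0.3451, 0.0689]
tool_rot: [0.0, 0.834, 0.552, -0.001]
contact_force: [-15.1, -11.5, 34.4]
gripper_width: -0.002
grasp_force: 16.9
```

```bash
python3 bx.py
```

```text
t 45.1 box xy mm -47.3 1.3 z 68.9 yaw 66.98 F box -16.5 9.4 34.4 M [-1.90149748  2.62590859  0.03406506]
```

Call:
{"op": "play_rows", "data": {
  "linear": [
    [0,0,0.01],
    [0,0,0.03],
    [0,0,0.04],
    [0.0036,0.0075,0],
    [0.0036,0.0075,0],
    [0.0036,0.0075,0],
    [0.0036,0.0075,0],
    [0,0,0]
  ],
  "turn": [0,0,0,0,0,0,0,0],
  "hand": 0.0854
}}

```text
time: 46.1
tool_pos: [0.427, 0.3754, 0.1422]
tool_rot: [0.0, 0.834, 0.552, -0.001]
contact_force: [0.2, -0.1, 0.1]
gripper_width: 1.001
grasp_force: 0.0
```

```bash
python3 bx.py; python3 - <<'E'
from h import *
grab_frame("top")
for t in("catch","cover_front"):
    for r in trace("top",t)[:1]:
        m=r["region"]; ys,xs=np.nonzero(m); print(t,r["p"],xs.min(),xs.max(),ys.min(),ys.max(),xs.mean(),ys.mean(),m.sum())
E
```

```text
t 46.1 box xy mm -14.0 0.1 z 142.2 yaw 66.97 F box -0.0 -0.2 0.1 M [ 0.04637475  0.04265598 -0.04006559]
catch 0.71 221 234 229 243 227.48366013071896 235.86928104575162 153
cover_front 0.64 201 230 208 245 215.49111470113087 222.33925686591277 619
```

Call:
{"op": "play_rows", "data": {
  "linear": [
    [0.0009,-0.0004,-0.02],
    [0,0,-0.02],
    [0,0,-0.01],
    [0,0,-0.007],
    [0,0,-0.003],
    [0,0,0]
  ],
  "turn": [0,0,0,0,0,0]
}}

```text
time: 47.0
tool_pos: [0.4282, 0.3748, 0.0832]
tool_rot: [-0.0, 0.834, 0.552, 0.0]
contact_force: [-0.1, 0.8, -0.1]
gripper_width: 1.001
grasp_force: 0.0
```

Call:
{"op": "play_rows", "data": {
  "linear": [
    [0,0,0],
    [0,0,0],
    [0,0,0],
    [0,0,0],
    [0,0,0]
  ],
  "turn": [0,0,0,0,0],
  "hand": 0.06
}}

```text
time: 47.62
tool_pos: [0.428, 0.3751, 0.0845]
tool_rot: [-0.0, 0.834, 0.552, 0.0]
contact_force: [-2.3, -1.5, 6.0]
gripper_width: 0.842
grasp_force: 69.8
```

```bash
python3 bx.py
```

```text
t 47.625 box xy mm -13.8 -1.0 z 84.5 yaw 66.95 F box -2.3 1.6 6.0 M [-0.15854395  0.66847007  0.05822962]
```

Call:
{"op": "play_rows", "data": {
  "linear": [
    [0,0,0.002],
    [0,0,0.001],
    [0,0,0]
  ],
  "turn": [0,0,0]
}}

```text
time: 48.0
tool_pos: [0.4277, 0.3744, 0.0855]
tool_rot: [0.0, 0.834, 0.552, -0.0]
contact_force: [0.6, 1.0, -3.6]
gripper_width: 0.843
grasp_force: 69.7
```

Call:
{"op": "play_rows", "data": {
  "linear": [
    [0,0,0.001],
    [0,0,0.001],
    [0,0,0]
  ],
  "turn": [0,0,0]
}}

```text
time: 48.38
tool_pos: [0.4275, 0.3741, 0.0873]
tool_rot: [0.0, 0.834, 0.552, -0.001]
contact_force: [-0.3, -1.9, -6.5]
gripper_width: 0.837
grasp_force: 70.5
```

Call:
{"op": "play_rows", "data": {
  "linear": [
    [0,0,0.001],
    [0,0,0]
  ],
  "turn": [0,0]
}}

```text
time: 48.62
tool_pos: [0.4274, 0.3739, 0.0879]
tool_rot: [0.0, 0.834, 0.552, -0.001]
contact_force: [0.4, -2.2, -9.6]
gripper_width: 0.837
grasp_force: 72.6
```

```bash
python3 bx.py
```

```text
t 48.625 box xy mm -15.1 -0.9 z 87.9 yaw 66.95 F box -1.9 -1.3 -9.6 M [-0.26581907 -0.23262083  0.0247878 ]
```

Call:
{"op": "play_rows", "data": {
  "linear": [
    [0,0,0.0004],
    [0,0,0],
    [0,0,0],
    [0,0,0],
    [0,0,0],
    [0,0,0]
  ],
  "turn": [0,0,0,0,0,0]
}}

```text
time: 49.38
tool_pos: [0.4274, 0.374, 0.0881]
tool_rot: [0.0, 0.834, 0.552, -0.001]
contact_force: [3.6, -2.5, -23.7]
gripper_width: 0.84
grasp_force: 75.7
```

Call:
{"op": "play_rows", "data": {
  "linear": [
    [0,0,-0.0015]
  ],
  "turn": [0]
}}

```text
time: 49.5
tool_pos: [0.4274, 0.3741, 0.088]
tool_rot: [0.0, 0.834, 0.552, -0.001]
contact_force: [-1.5, -5.7, -12.8]
gripper_width: 0.836
grasp_force: 76.6
```

Call:
{"op": "play_rows", "data": {
  "linear": [
    [0,0,0]
  ],
  "turn": [0]
}}

```text
time: 49.62
tool_pos: [0.4274, 0.3741, 0.088]
tool_rot: [0.0, 0.834, 0.552, -0.001]
contact_force: [0.2, -4.5, -17.8]
gripper_width: 0.839
grasp_force: 76.3
```

Call:
{"op": "play_rows", "data": {
  "linear": [
    [0,0,0]
  ],
  "turn": [0]
}}

```text
time: 49.75
tool_pos: [0.4274, 0.3741, 0.088]
tool_rot: [0.0, 0.834, 0.552, -0.001]
contact_force: [0.7, -4.7, -17.1]
gripper_width: 0.842
grasp_force: 76.3
```

```bash
python3 bx.py
```

```text
t 49.75 box xy mm -14.9 -0.8 z 88.0 yaw 66.95 F box -4.1 -2.5 -17.1 M [-0.7285886  -0.17090645  0.06368209]
```

Call:
{"op": "play_rows", "data": {
  "linear": [
    [0,0,-0.0008]
  ],
  "turn": [0]
}}

```text
time: 49.88
tool_pos: [0.4275, 0.3744, 0.088]
tool_rot: [-0.0, 0.834, 0.552, -0.001]
contact_force: [-0.9, -5.0, -12.9]
gripper_width: 0.839
grasp_force: 76.7
```

Call:
{"op": "play_rows", "data": {
  "linear": [
    [0,0,0]
  ],
  "turn": [0]
}}

```text
time: 50.0
tool_pos: [0.4275, 0.3745, 0.088]
tool_rot: [-0.0, 0.834, 0.552, -0.001]
contact_force: [-0.2, -6.1, -14.8]
gripper_width: 0.842
grasp_force: 76.6
```

Call:
{"op": "play_rows", "data": {
  "linear": [
    [0,0,-0.0008]
  ],
  "turn": [0]
}}

```text
time: 50.12
tool_pos: [0.4276, 0.3746, 0.0879]
tool_rot: [-0.0, 0.834, 0.552, -0.001]
contact_force: [-3.8, -6.7, -7.9]
gripper_width: 0.842
grasp_force: 77.2
```

Call:
{"op": "play_rows", "data": {
  "linear": [
    [0,0,0]
  ],
  "turn": [0]
}}

```text
time: 50.25
tool_pos: [0.4276, 0.3746, 0.0879]
tool_rot: [-0.0, 0.834, 0.552, -0.001]
contact_force: [-2.5, -6.4, -11.8]
gripper_width: 0.845
grasp_force: 77.0
```

Call:
{"op": "play_rows", "data": {
  "linear": [
    [0,0,0]
  ],
  "turn": [0]
}}

```text
time: 50.38
tool_pos: [0.4276, 0.3746, 0.088]
tool_rot: [-0.0, 0.834, 0.552, -0.001]
contact_force: [-2.4, -6.3, -10.7]
gripper_width: 0.839
grasp_force: 77.0
```

Call:
{"op": "play_rows", "data": {
  "linear": [
    [0,0,0]
  ],
  "turn": [0]
}}

```text
time: 50.5
tool_pos: [0.4276, 0.3746, 0.0879]
tool_rot: [-0.0, 0.834, 0.552, -0.001]
contact_force: [-2.0, -6.0, -11.2]
gripper_width: 0.842
grasp_force: 77.0
```

Call:
{"op": "play_rows", "data": {
  "linear": [
    [0,0,0]
  ],
  "turn": [0]
}}

```text
time: 50.62
tool_pos: [0.4276, 0.3746, 0.088]
tool_rot: [-0.0, 0.834, 0.552, -0.001]
contact_force: [-1.8, -5.8, -11.6]
gripper_width: 0.836
grasp_force: 77.0
```

Call:
{"op": "play_rows", "data": {
  "linear": [
    [0,0,-0.0015],
    [0,0,-0.0015],
    [0,0,-0.0015],
    [0,0,0],
    [0,0,0]
  ],
  "turn": [0,0,0,0,0]
}}

```text
time: 51.25
tool_pos: [0.4286, 0.3753, 0.0863]
tool_rot: [-0.0, 0.834, 0.551, 0.0]
contact_force: [-5.5, -7.9, -0.4]
gripper_width: 0.836
grasp_force: 78.1
```

```bash
python3 bx.py
```

```text
t 51.25 box xy mm -13.4 -1.4 z 86.3 yaw 66.92 F box -9.4 2.0 -0.4 M [-1.3746063   0.86916173 -0.17036724]
```

Ease it forward force-free and down onto the seat.

Call:
{"op": "play_rows", "data": {
  "linear": [
    [-0.0006,-0.001,-0.0015],
    [0,0,-0.0015],
    [0,0,-0.001],
    [0,0,0],
    [0,0,0]
  ],
  "turn": [0,0,0,0,0]
}}

```text
time: 51.88
tool_pos: [0.4288, 0.3751, 0.0846]
tool_rot: [-0.0, 0.834, 0.551, 0.001]
contact_force: [-7.7, -10.2, 7.9]
gripper_width: 0.837
grasp_force: 79.1
```

```bash
python3 bx.py
```

```text
t 51.875 box xy mm -13.5 -1.7 z 84.6 yaw 66.91 F box -12.4 3.1 7.9 M [-1.45031012  1.57854131 -0.19100189]
```

Call:
{"op": "play_rows", "data": {
  "linear": [
    [-0.0006,-0.001,0],
    [0,0,0],
    [0,0,0],
    [0,0,0.015],
    [0,0,0.03],
    [0,0,0.025],
    [0,0,0]
  ],
  "turn": [0,0,0,0,0,0,0],
  "hand": 0.0854
}}

```text
time: 52.75
tool_pos: [0.4285, 0.3739, 0.1515]
tool_rot: [-0.0, 0.834, 0.552, 0.003]
contact_force: [0.4, -0.5, 0.4]
gripper_width: 0.998
grasp_force: 0.0
```

Call:
{"op": "play_rows", "data": {
  "linear": [
    [0.004,0.0105,0],
    [0.004,0.0105,0],
    [0.004,0.0105,0],
    [0.004,0.0105,0],
    [0,0,-0.02],
    [0,0,-0.025],
    [0,0,-0.018],
    [0,0,-0.01]
  ],
  "turn": [0,0,0,0,0,0,0,0],
  "hand": 0
}}

```text
time: 53.75
tool_pos: [0.4418, 0.4138, 0.0725]
tool_rot: [0.0, 0.834, 0.551, -0.001]
contact_force: [0.2, 0.1, 0.1]
gripper_width: -0.0
grasp_force: 0.0
```

Call:
{"op": "play_rows", "data": {
  "linear": [
    [0,0,0],
    [0,0,0]
  ],
  "turn": [0,0]
}}

```text
time: 54.0
tool_pos: [0.4434, 0.415, 0.0758]
tool_rot: [-0.0, 0.834, 0.552, 0.001]
contact_force: [-0.1, -0.5, -0.1]
gripper_width: -0.002
grasp_force: 0.0
```

Call:
{"op": "play_rows", "data": {
  "linear": [
    [0,0,-0.003],
    [0,0,-0.002],
    [0,0,0]
  ],
  "turn": [0,0,0]
}}

```text
time: 54.38
tool_pos: [0.4427, 0.4146, 0.0697]
tool_rot: [0.0, 0.834, 0.552, -0.0]
contact_force: [0.4, 0.6, -0.7]
gripper_width: 0.003
grasp_force: 0.0
```

Call:
{"op": "play_rows", "data": {
  "linear": [
    [0,0,-0.001],
    [0,0,-0.001],
    [0,0,0]
  ],
  "turn": [0,0,0]
}}

```text
time: 54.75
tool_pos: [0.4429, 0.4147, 0.069]
tool_rot: [0.0, 0.834, 0.552, -0.0]
contact_force: [-3.3, -2.0, 6.7]
gripper_width: 0.001
grasp_force: 3.2
```

Call:
{"op": "play_rows", "data": {
  "linear": [
    [0,0,-0.001],
    [0,0,0]
  ],
  "turn": [0,0]
}}

```text
time: 55.0
tool_pos: [0.4429, 0.4148, 0.069]
tool_rot: [0.0, 0.834, 0.552, -0.0]
contact_force: [-4.8, -3.8, 11.6]
gripper_width: 0.001
grasp_force: 5.5
```

Rear also at 69.0 mm: flat on its seat. Retreat and verify the catch.

Call:
{"op": "play_rows", "data": {
  "linear": [
    [0,0,0.01],
    [0,0,0.04],
    [0,0,0.05],
    [0,0,0.06],
    [-0.02,-0.03,0.03],
    [-0.02,-0.03,0],
    [0,0,0],
    [0,0,0]
  ],
  "turn": [0,0,0,0,0,0,0,0]
}}

```text
time: 56.0
tool_pos: [0.403, 0.3549, 0.2567]
tool_rot: [-0.0, 0.834, 0.551, 0.0]
contact_force: [0.2, -0.4, 0.4]
gripper_width: 0.0
grasp_force: 0.0
```

```bash
python3 - <<'E'
from h import *
print(state()["contact_force"])
grab_frame("top")
for t in("catch","felt_block","paste_jar","screwdriver","spanner"):
    for r in trace("top",t)[:1]:
        m=r["region"]; ys,xs=np.nonzero(m); print(t,r["p"],r["location"],xs.mean(),ys.mean(),m.sum())
job_done()
E
```

```text
[ 0.16011232 -0.39448845  0.40099041]
catch 0.53 [228.4, 233.1] 227.7560975609756 235.83536585365854 164
paste_jar 0.71 [286.2, 223.7] 286.7260273972603 223.78082191780823 292
screwdriver 0.58 [417.7, 154.7] 419.30886850152905 155.5290519877676 327
spanner 0.6 [208.1, 166.3] 207.86363636363637 166.24545454545455 110
the job is handed in; nothing more can be done
```

The cover is refitted, latched and flat on its seat, handed in at about 56 s: the catch held the tug, which briefly reached about 24 N before I eased it to about 11 N for half a second. The catch, jar, screwdriver and spanner still read where they started, but the felt block was not detected in the last picture.

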